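# Make the topping slicer ready for service

### The job

Make the slicer ready for the lunch rush: set the slicing disc over its spindle and turn it, without forcing it, until it drops fully home, slide the catch pan along the counter, never lifting it, into the outline under the slicer's outlet, and once both are in place press the start button right down and let it up again. Stand every topping pot there is upright along the narrow ledge, before or after, with its foot well on, and leave the shaker and the rest of the counter's things alone.

Things in the scene. Friction and masses are not known exactly. Their poses are not given: they have to be found in the camera images.
- drive_seat (a point): Centre of the flat round drive plate (60 mm across, 8 mm high) on top of the white slicer housing (240 x 200 x 100 mm), 108 mm above the counter; x, y, z are the slicer's own axes, z up. The spindle rises from it.
- spindle_top (a point): Tip of the slicer's steel spindle, on its axis, 40 mm above the drive plate. From the plate up: a square block 16 x 16 mm, 14 mm high, then a round nose 10 mm across with a domed tip. The square stands at any angle (not reported here; it can be seen from above) and the spindle turns only stiffly (0.3 N m), so it stays while the disc is turned on it. Axes as the slicer's.
- cutter: Slicing disc: steel, 96 mm across, 4 mm thick, with a grey square hub rising from its middle; 250 g. Starts flat on the counter. Origin: centre of the underside; z up. Set over the spindle it first rests on the spindle's square, 14 mm too high, until turned so that the squares agree within about 6 degrees (four ways round, at most a quarter turn); it can then go down flat on the drive plate.
- hub_top (a point): Middle of the top of the disc's hub, 54 mm above the disc's underside. The hub is 30 x 30 mm, faces square to the disc's x and y, to be gripped by its sides. It is hollow from below: a square hole 18 x 18 mm, in line with the hub's faces, 16 mm deep, then a 12 mm hole up to 48 mm.
- pan: Steel catch pan, 110 (x) x 130 (y) mm, 50 mm high, open on top, about 0.6 kg, with a fixed carrying bar over its middle: 12 x 12 mm in section, along the pan's x, centred 85 mm above the counter, standing on an upright at each end. Origin: centre of the underside. Starts in the parking outline.
- outlet_mark (a point): Centre, on the counter, of the black outline (130 x 150 mm, lines 6 mm wide) beside the slicer under its outlet lip, where the pan must go; x and y as the slicer's; the pan's x is along its x. It lies 205 mm from the spindle's axis towards the slicer's -y. The lip reaches out to 127 mm from that axis, at 55 to 75 mm height.
- start_top (a point): Middle of the top of the round grey start button, 28 mm across, on the slicer's top, 103 mm from the spindle's axis towards the slicer's -x. Pressed straight down it travels 6 mm (5 N) and springs back.
- start (a joint): Travel of the start button: 0 up, 0.006 m fully pressed.
- ledge_top (a point): Middle of the top face of the narrow steel ledge, 100 mm above the counter: a shelf 300 mm long (along this x) and 50 mm wide (along this y), on two uprights, nothing above it.
- shaker: Glass shaker with a domed steel top, 36 mm across, 92 mm high, standing among the pots; not part of the job. Origin: centre of the underside.
- pot1: Small round steel topping pot with its lid on, 46 mm across (lid 48 mm, foot 40 mm), 46 mm high, with a lid knob 14 mm across and 10 mm high on top; the lid does not come off; 120 g. Origin: centre of the underside. May be absent (None).
- pot2: Small round steel topping pot with its lid on, 46 mm across (lid 48 mm, foot 40 mm), 46 mm high, with a lid knob 14 mm across and 10 mm high on top; the lid does not come off; 120 g. Origin: centre of the underside. May be absent (None).
- pot3: Small round steel topping pot with its lid on, 46 mm across (lid 48 mm, foot 40 mm), 46 mm high, with a lid knob 14 mm across and 10 mm high on top; the lid does not come off; 120 g. Origin: centre of the underside. May be absent (None).
- pot4: Small round steel topping pot with its lid on, 46 mm across (lid 48 mm, foot 40 mm), 46 mm high, with a lid knob 14 mm across and 10 mm high on top; the lid does not come off; 120 g. Origin: centre of the underside. May be absent (None).
- squeeze_a: Red squeeze bottle, 52 mm across, 185 mm high; not part of the job. Origin: underside.
- squeeze_b: Yellow squeeze bottle, 52 mm across, 185 mm high; not part of the job. Origin: underside.
- bowl: White bowl, 110 mm across, 50 mm high, beyond the ledge; not part of the job. Origin: underside.
- spatula: Spatula, 260 mm long, lying left of the robot's middle; not part of the job. Origin: underside.
- jar: Lidded amber jar, 64 mm across, 100 mm high; not part of the job. Origin: underside.
Mind the look-alikes: they are no part of the job. Leave any purple or turquoise look-alike of the pot1 alone. What is shaped like the pot3 but turquoise is not meant.

How it is judged:
By the outcome, as a careful person would: the job done as asked, in the order asked, and still so for the second after the job is handed in, with the robot touching nothing.
Of pot1, pot2, pot3, pot4 only 2 to 4 are there at a start; the rules pass over those that are not, and their reading is None.
At some moment in a run one of pan, cutter may be knocked a few centimetres aside while the robot is not near it.
It also fails if it takes over 210 s, if anything falls off the work surface, if the arm or the gripper's body presses on something with over 40 N, if the wrist force passes 120 N, or if a joint passes its speed limit or range.

### The arm

A 6-joint arm with a two-finger parallel gripper is mounted at the origin on the work surface. World frame = base frame: x ahead of the robot, y to its left, z up, the work surface at z = 0. Lengths are in m, angles in degrees, forces in N, time in s.
With the tool pointing down it reaches from about 0.25 to 0.725 m from the base axis. Payload 9.7 kg.
Tool frame: the origin (TCP) lies where the fingers leave the gripper's body, on its centre line; the fingertips stand 73 mm ahead of it and the grasp point (between the pads) lies 54 mm ahead of it; y points along the fingers, x is the direction in which the jaws open and shut, and the axes are right-handed (so a half turn about y gives the same grasp; the last joint's range is limited). The gripper opens to 85 mm and grips with 20 to 120 N. Pads are 22 mm wide; open, the fingers measure 114 mm over their backs; the gripper's body (76 mm by 85 mm) begins 54 mm behind the grasp point. The pads swing forward as they close: fully open they stand 13 mm farther back than shut.
Start: joints at [69.5, 4.979, 10.078, 95.1, 0, 90], TCP at [0.193, 0.515, 0.304] pointing down, gripper open.
Joint ranges: [-179.16, 179.16], [-48.56, 103.87], [-65.8, 70.77], [-126.05, 130.52], [-82.76, 87.17], [-180, 180]. Speed limits (degrees/s): [127.2, 127.2, 147.25, 180, 180, 180].

### API

Orientations are given as [roll, pitch, yaw] about the fixed x, y, z axes, in that order (R = Rz(yaw) Ry(pitch) Rx(roll)).
In Python, from workcell import sensors, imaging, bot, models gives the robot as it stands.
- The arm moves only by the tool arm_command, never from a script. Its argument "rows" is one flat list of numbers, 7 for each row, row after row: the shift along the tool's x, y, z in cm, then the turn, a rotation vector about the tool's x, y, z in degrees, then the gripper's target within -1 to 1 (fully open at 1, half-way at 0, shut at -1). A call has 1 to 12 rows; each row is the pose to reach, as a shift and turn from the pose commanded when the call began, along the tool's axes at that moment; what a row does not reach only later rows make up. A row lasts 1/12 s, in which the tool goes at most 41.7 mm and 7.16 degrees, less where a joint would pass 70% of its speed; a pose out of reach is approached as far as the arm can. A call with a gripper value outside its range is refused whole. The fingers move at their own pace and stop on an object; "force" is the grip in N (left out, the last holds). Time passes only in rows, so rows that repeat a pose let the fingers close. It gives the time, the measured TCP pose, the force and the opening at its end, in the units of the state.
- sensors.get_obs(): the state, without advancing time (a new reading comes with each control period).
- imaging.camera(name): name is "scene" or "top" or "wrist"; returns a dict with "pixels" (480x640x3 uint8, blue, green, red), "z_map" (480x640 float32, m along the optical axis (not along the pixel's ray), 0 where there is no reading), "camera_matrix" (3x3 intrinsics, pixels), "world_from_camera" (4x4, takes a point from camera to world coordinates). Camera axes: x right, y up, looking along -z (the intrinsics and any distortion apply to the point x, -y, -z); pixel columns grow to the right and rows downward; lengths in m; the calibration is good to about 2 mm. A picture is of the moment at which its call begins.
- bot.job_done(): hands the job in, once; it reports no verdict.
Trained networks look in the newest picture that a camera, given by its name, has taken for a name from the list of things; names that differ only in an ending like _2 or _b are one class to them, and where a whole thing is asked for, a point or a joint stands for the part that bears it (a point fixed in the world has none). Each returns a list of dicts, best first, with "conf" (0 to 1); they miss things now and then, are a little off and sometimes report something else, mostly with a low value. They report only what shows in the picture. A call takes as long as a camera call. They do not tell look-alikes from the thing itself.
- models.search_frame(thing, camera): "extent" ([centre column, centre row, width, height] in pixels, round what is visible of it).
- models.spot_point(thing, camera): "location" ([column, row] in pixels: a listed point, or the origin of a listed thing).
The state is a dict: "time": time; "q": joint angles; "qd": joint speeds; "joint_efforts": joint torques, N m; "ee_pos": TCP position; "tcp_rot": TCP orientation; "wrist_force": force on the tool from outside, world axes, zero at the start; "torque": the same for the moment, N m; "opening": finger opening in m.
Only numpy, scipy, OpenCV 4.12 (cv2) and the standard library are available. Lean on these libraries where they do the work, as an engineer would, in place of code of your own. Each camera call takes 0.05 s, during which the arm holds its last target.

## Working session

There is one attempt and no reset: what is moved stays moved. The work goes in short steps, Python scripts to look and compute and a tool call to move; the robot and the scene stay as the last step left them, time stands still between calls to the robot, and variables do not carry over. Pictures are saved under pics/ and viewed, and the job is handed in when it is done.

Besides the shell and the picture viewer there is one more tool, called after ">>>" by a JSON object that holds its "op" and its "data". arm_command: Moves the arm, as the interface text tells. Its arguments: {"type":"object","properties":{"rows":{"type":"array","items":{"type":"number"}},"force":{"type":"number"}},"required":["rows"]}

```bash
ls; mkdir -p pics
python3 - <<'E'
from workcell import sensors, imaging, bot, models
import cv2
print(sensors.get_obs())
for n in ["scene","top","wrist"]:
    c=imaging.camera(n); cv2.imwrite(f"pics/{n}0.png",c["pixels"]); print(n,c["camera_matrix"].tolist(),c["world_from_camera"].round(4).tolist())
E
```

```text
pics
{'time': 0.0, 'q': array([ 6.94999247e+01,  5.01229463e+00,  1.00353013e+01,  9.50989717e+01,
       -9.00748295e-04,  8.99988805e+01]), 'qd': array([-0.07822805, -0.01373011,  0.05352413,  0.00234514, -0.07922282,
        0.00194189]), 'joint_efforts': array([ 3.61292943e-03, -5.20373726e+01,  4.64815485e+01,  1.57723459e-02,
       -6.26824612e-05,  3.70459375e-06]), 'ee_pos': array([0.19257509, 0.51505387, 0.30317913]), 'tcp_rot': array([-9.00008993e+01,  7.59649678e-02,  6.95010442e+01]), 'wrist_force': array([-0.04856159,  0.43242505,  0.97162825]), 'torque': array([ 0.02618082,  0.01027419, -0.02013693]), 'opening': 0.0852417750854648}
scene [[616.5439893345354, 0.0, 329.84915144337276], [0.0, 616.5439893345354, 241.10628447051693], [0.0, 0.0, 1.0]] [[0.653, -0.5154, 0.555, 1.3279], [0.7574, 0.4371, -0.4852, -0.7751], [0.0075, 0.7371, 0.6757, 1.1253], [0.0, 0.0, 0.0, 1.0]]
top [[460.63294109070716, 0.0, 313.19223975864435], [0.0, 460.63294109070716, 237.61963524266454], [0.0, 0.0, 1.0]] [[-0.0676, 0.9724, -0.2235, 0.2886], [-0.9977, -0.0673, 0.0091, -0.0482], [-0.0062, 0.2236, 0.9747, 1.1974], [0.0, 0.0, 0.0, 1.0]]
wrist [[353.63339708182315, 0.0, 317.3358686600207], [0.0, 353.63339708182315, 238.74862633629155], [0.0, 0.0, 1.0]] [[0.3508, -0.8876, -0.2983, 0.1148], [0.9364, 0.3324, 0.1122, 0.5422], [-0.0005, -0.3187, 0.9478, 0.3739], [0.0, 0.0, 0.0, 1.0]]
```

View images.

View pics/scene0.png

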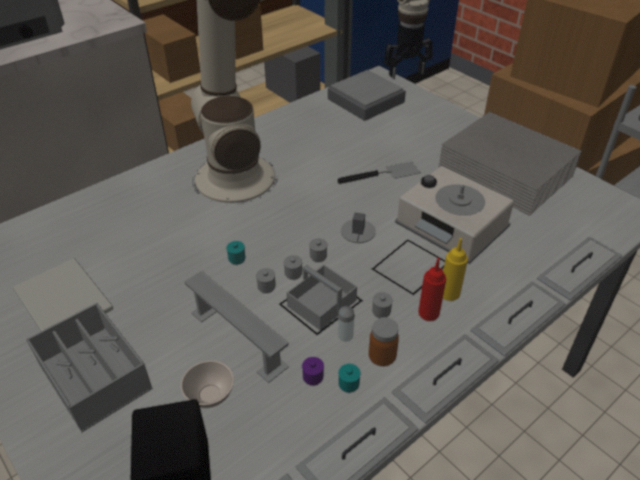

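View pics/top0.png

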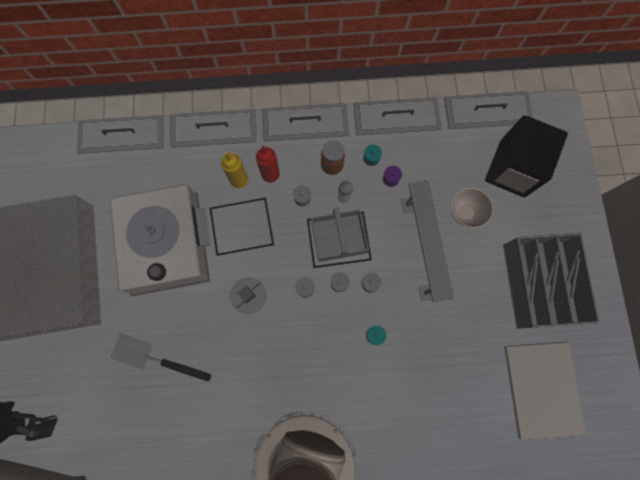

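View pics/wrist0.png

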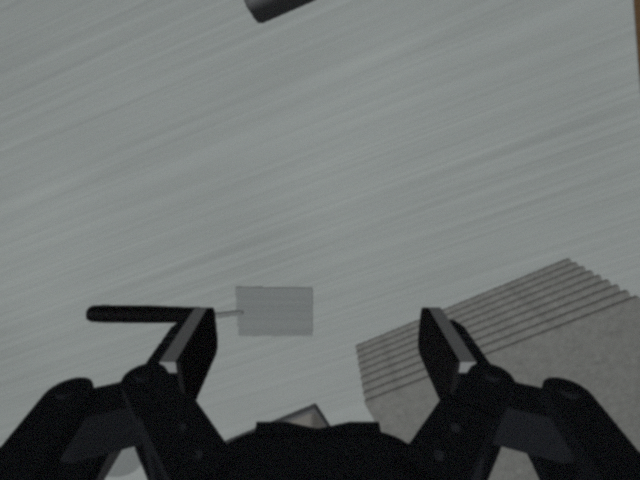

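```bash
cat > h.py <<'E'
from workcell import sensors, imaging, bot, models
import numpy as np, cv2
from scipy.spatial.transform import Rotation as Ro
np.set_printoptions(suppress=True,precision=4)
def cloud(c):
    K=c["camera_matrix"];z=c["z_map"];v,u=np.mgrid[0:480,0:640]
    P=np.stack([(u-K[0,2])/K[0,0]*z,-(v-K[1,2])/K[1,1]*z,-z],-1)
    T=c["world_from_camera"];W=P@T[:3,:3].T+T[:3,3];W[z<=0]=np.nan
    return W
def ray(c,u,v,z):
    K=c["camera_matrix"];T=c["world_from_camera"]
    d=T[:3,:3]@np.array([(u-K[0,2])/K[0,0],-(v-K[1,2])/K[1,1],-1]);o=T[:3,3]
    return (o+d*(z-o[2])/d[2])
def proj(c,p):
    K=c["camera_matrix"];T=c["world_from_camera"]
    q=T[:3,:3].T@(np.asarray(p)-T[:3,3])
    return np.array([K[0,0]*q[0]/-q[2]+K[0,2],K[1,1]*-q[1]/-q[2]+K[1,2]])
def heightmap(W,img,x0,x1,y0,y1,res=0.001):
    pass
def show(n,img,box=None,s=1):
    if box: img=img[box[1]:box[3],box[0]:box[2]]
    img=cv2.resize(img,None,fx=s,fy=s,interpolation=cv2.INTER_CUBIC); cv2.imwrite(f"pics/{n}.png",img)
def delta(dx,dy,dz,dyaw):
    """world shift (m), yaw change (deg) -> tool axis units"""
    o=sensors.get_obs();R=Ro.from_euler('xyz',o["tcp_rot"],degrees=True).as_matrix()
    return R.T@np.array([dx,dy,dz])*100, -dyaw
E
python3 - <<'E'
from h import *
zs={"drive_seat":.108,"spindle_top":.148,"cutter":0,"hub_top":.054,"pan":0,"outlet_mark":0,"start_top":None,"ledge_top":.1,"pot1":0,"shaker":0}
for cam in ["top","scene"]:
    c=imaging.camera(cam);W=cloud(c)
    for t,z in zs.items():
        for d in models.spot_point(t,cam)[:8]:
            u,v=d["location"]; w=W[int(round(v)),int(round(u))]
            print(cam,t,round(d["conf"],2),np.round([u,v]),"ray",ray(c,u,v,z if z is not None else w[2]).round(4),"depth",w.round(4))
E
```

```text
top drive_seat 0.62 [154. 230.] ray [0.5849 0.3268 0.108 ] depth [0.5816 0.3247 0.1177]
top spindle_top 0.88 [143. 224.] ray [0.589  0.3393 0.148 ] depth [0.6016 0.3556 0.1068]
top cutter 0.79 [248. 296.] ray [0.4211 0.12   0.    ] depth [0.4143 0.1128 0.0502]
top hub_top 0.85 [246. 292.] ray [0.4243 0.1161 0.054 ] depth [0.4241 0.1169 0.0538]
top hub_top 0.23 [307. 287.] ray [ 0.4259 -0.0347  0.054 ] depth [ 0.4266 -0.035   0.0501]
top pan 0.59 [336. 238.] ray [ 0.558  -0.1186  0.    ] depth [ 0.558  -0.12   -0.0006]
top start_top 0.66 [434. 236.] ray [ 0.5236 -0.3523  0.098 ] depth [ 0.5243 -0.3536  0.098 ]
top start_top 0.62 [153. 269.] ray [0.485  0.3244 0.1225] depth [0.4852 0.3245 0.1225]
top ledge_top 0.74 [431. 239.] ray [ 0.5179 -0.3442  0.1   ] depth [ 0.5171 -0.3451  0.0988]
top ledge_top 0.29 [302. 200.] ray [ 0.6378 -0.0361  0.1   ] depth [ 0.6539 -0.0366  0.0502]
top pot1 0.88 [372. 161.] ray [ 0.7694 -0.2372  0.    ] depth [ 0.7535 -0.2305  0.0389]
top pot1 0.86 [373. 336.] ray [ 0.2973 -0.1927  0.    ] depth [ 0.2965 -0.188   0.0466]
top pot1 0.71 [302. 199.] ray [ 0.
[... 1705 characters left out ...]
. 255.] ray [ 0.4269 -0.0259  0.    ] depth [ 0.4458 -0.0406  0.0244]
scene pot1 0.93 [238. 255.] ray [ 0.2891 -0.1877  0.    ] depth [ 0.3197 -0.2047  0.034 ]
scene pot1 0.89 [315. 379.] ray [ 0.7175 -0.2808  0.    ] depth [ 0.7349 -0.2945  0.0306]
scene pot1 0.88 [292. 276.] ray [ 0.4408 -0.1259  0.    ] depth [ 0.4571 -0.1382  0.0206]
scene pot1 0.83 [348. 383.] ray [ 0.7722 -0.2337  0.    ] depth [ 0.7932 -0.2535  0.0419]
scene pot1 0.6 [382. 313.] ray [ 0.6777 -0.0386  0.    ] depth [ 0.6891 -0.0512  0.0195]
scene pot1 0.58 [266. 288.] ray [ 0.4312 -0.201   0.    ] depth [ 0.4485 -0.2122  0.0211]
scene shaker 0.69 [346. 338.] ray [ 0.6764 -0.1546  0.    ] depth [ 0.6864 -0.1624  0.014 ]
```

```bash
cat > m.py <<'E'
from h import *
ct=imaging.camera("top");cs=imaging.camera("scene")
Wt=cloud(ct);Ws=cloud(cs)
show("slic_a",ct["pixels"],(100,170,290,320),4)
show("pots_a",ct["pixels"],(280,140,420,350),3)
show("scene_a",cs["pixels"],(220,150,520,400),2.6)
pots={"A":(.426,-.036),"B":(.437,-.118),"C":(.435,-.198),"D":(.672,-.037)}
for n,(x,y) in pots.items():
    for nm,W in(("top",Wt),("scene",Ws)):
        m=(np.hypot(W[...,0]-x,W[...,1]-y)<.035)&(W[...,2]>.036)
        P=W[m]; c,r=cv2.minEnclosingCircle(P[:,:2].astype(np.float32))
        k=P[P[:,2]>.052]
        print(n,nm,m.sum(),np.array(c),r,P[:,2].max(),"knob",k.mean(0) if len(k) else None)
def rect(nm,W,lo,hi,box):
    m=(W[...,2]>lo)&(W[...,2]<hi)&(W[...,0]>box[0])&(W[...,0]<box[1])&(W[...,1]>box[2])&(W[...,1]<box[3])
    P=W[m]
    r=cv2.minAreaRect((P[:,:2]*1000).astype(np.float32)); print(nm,len(P),np.round(r[0],1),np.round(r[1],1),round(r[2],2),np.median(P[:,2]).round(4))
    return P
for nm,W in(("top",Wt),("scene",Ws)):
    rect("ledge "+nm,W,.09,.11,(.3,.75,-.42,-.28))
    rect("house "+nm,W,.09,.107,(.4,.75,.17,.5))
    rect("disc "+nm,W,.002,.1,(.34,.5,.05,.2))
    rect("hub "+nm,W,.045,.065,(.34,.5,.05,.2))
    rect("pan "+nm,W,.03,.06,(.46,.65,-.2,-.03))
    rect("bar "+nm,W,.075,.1,(.46,.65,-.2,-.03))
    rect("spin "+nm,W,.12,.2,(.55,.65,.28,.4))
    rect("btn "+nm,W,.112,.2,(.44,.51,.28,.4))
E
python3 m.py
```

```text
A top 281 [ 0.4294 -0.0296] 0.02370256371796131 0.060866581371030515 knob [ 0.4285 -0.0297  0.056 ]
A scene 210 [ 0.431  -0.0333] 0.02571328729391098 0.057565219595106853 knob [ 0.4312 -0.0332  0.0547]
B top 282 [ 0.4367 -0.1186] 0.023853693157434464 0.05995197124291041 knob [ 0.4362 -0.1187  0.0559]
B scene 228 [ 0.4381 -0.12  ] 0.02692442201077938 0.0600724052211854 knob [ 0.4386 -0.1225  0.0554]
C top 280 [ 0.4295 -0.1982] 0.024030553176999092 0.05996064146275826 knob [ 0.4298 -0.1981  0.0553]
C scene 247 [ 0.4328 -0.2006] 0.027607446536421776 0.057190386015585126 knob [ 0.4335 -0.2015  0.0543]
D top 251 [ 0.6737 -0.0364] 0.024423742666840553 0.06255472386958272 knob [ 0.6733 -0.0363  0.0548]
D scene 272 [ 0.6752 -0.0399] 0.026314301416277885 0.059565055157341895 knob [ 0.6752 -0.04    0.0554]
ledge top 2545 [ 518.1 -344.2] [300.2  52.7] 4.39 0.0994
house top 7105 [552.4 372.1] [271.3 290. ] 6.88 0.0995
disc top 1162 [420.  125.2] [159.8 149.4] 0.03 0.0042
hub top 153 [422.  119.6] [30.2 30.2] 36.04 0.0531
pan top 403 [ 579.8 -114.5] [157.7 150.5] 6.29 0.0471
bar top 234 [ 559.2 -126.5] [114.1  13.3] 6.66 0.0901
spin top 53 [582.9 333.3] [14.9 15.1] 43.58 0.1286
btn top 165 [479.  320.6] [39.3 39.2] 57.05 0.1197
ledge scene 2573 [ 518.2 -347.8] [304.8  54.6] 4.76 0.0986
house scene 4079 [554.2 368.6] [274.6 294.6] 7.02 0.099
disc scene 696 [420.2 125.1] [149.8 159.6] 89.94 0.0052
hub scene 107 [423.2 115.6] [30.8 39.2] 34.64 0.0515
pan scene 877 [ 540.7 -130.6] [159.3 136.2] 6.13 0.0426
bar scene 302 [ 560.8 -130.1] [118.5  17.3] 6.65 0.0879
spin scene 50 [585.3 330.2] [13.5 21. ] 40.04 0.129
btn scene 84 [486.9 317.6] [39.  38.2] 86.32 0.1184
```

```bash
ls pics
```

```text
pots_a.png
scene0.png
scene_a.png
slic_a.png
top0.png
wrist0.png
```

View pics/pots_a.png

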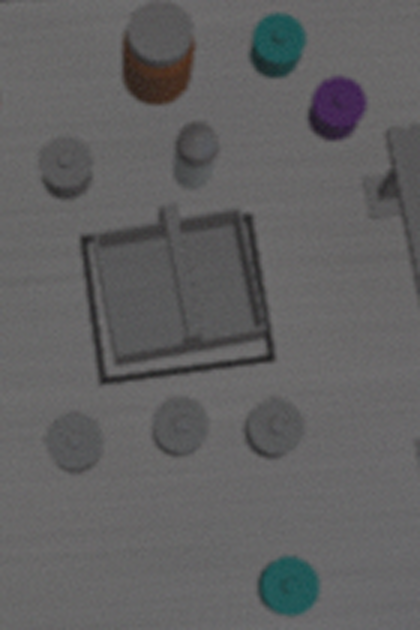

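View pics/slic_a.png

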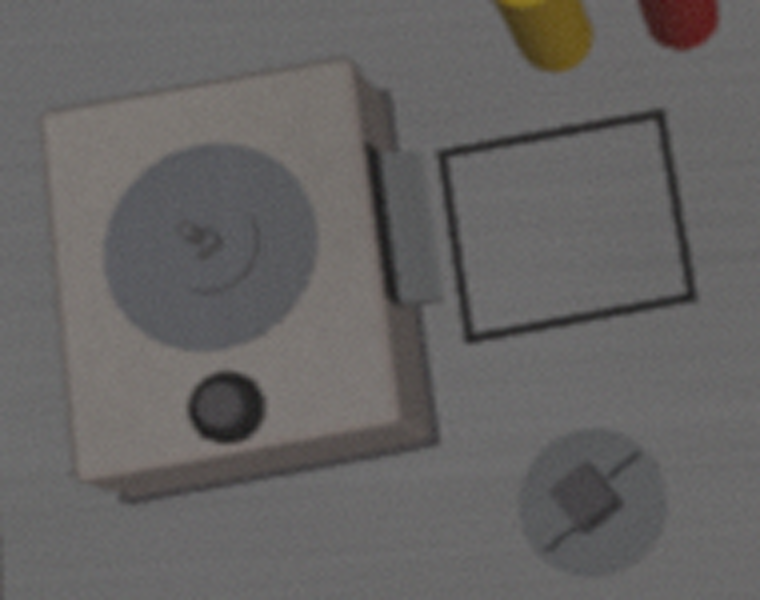

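View pics/scene_a.png

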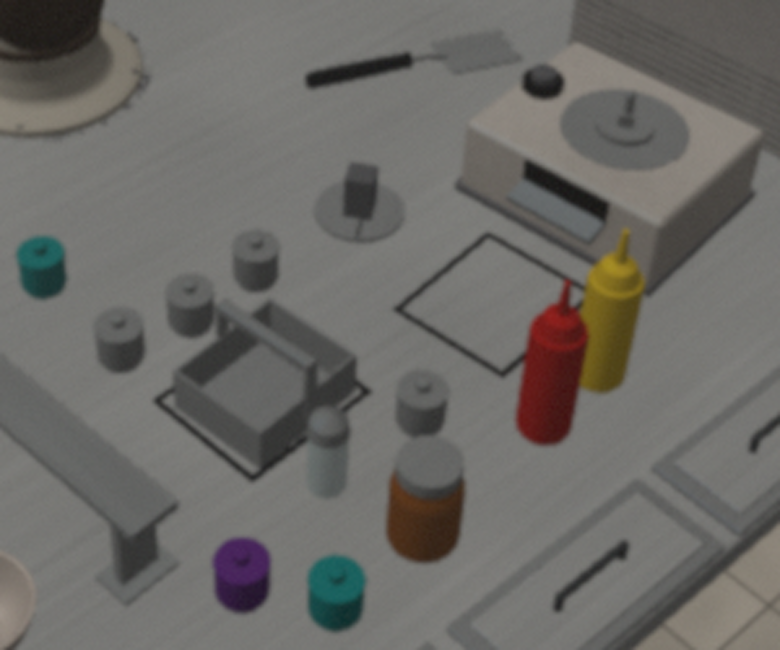

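```bash
cat >> h.py <<'E'
def go(x,y,z,yaw=None,q=1):
    """prints tool shift cm + turn deg to bring TCP to world x,y,z with yaw (tool down)"""
    o=sensors.get_obs();R=Ro.from_euler('xyz',o["tcp_rot"],degrees=True)
    s=R.inv().apply(np.array([x,y,z])-o["ee_pos"])*100
    cy=o["tcp_rot"][2]
    if yaw is None: yaw=cy
    Rt=Ro.from_euler('xyz',[-90,0,yaw],degrees=True)
    rv=(R.inv()*Rt).as_rotvec(degrees=True)
    print("shift",s.round(2),"turn",rv.round(1),"dyaw",round(yaw-cy,1),"rows",round(max(np.linalg.norm(s)/4.17,np.linalg.norm(rv)/7.16),1))
E
python3 - <<'E'
from h import *
go(.43,-.031,.26,-10.5)
E
```

```text
shift [-42.85   4.39 -41.36] turn [-0. 80. -0.] dyaw -80.0 rows 14.3
```

>>> {"op": "arm_command", "data": {"rows": [-42.8, 4.4, -41.4, 0, 80, 0, 1, -42.8, 4.4, -41.4, 0, 80, 0, 1, -42.8, 4.4, -41.4, 0, 80, 0, 1, -42.8, 4.4, -41.4, 0, 80, 0, 1, -42.8, 4.4, -41.4, 0, 80, 0, 1, -42.8, 4.4, -41.4, 0, 80, 0, 1, -42.8, 4.4, -41.4, 0, 80, 0, 1, -42.8, 4.4, -41.4, 0, 80, 0, 1, -42.8, 4.4, -41.4, 0, 80, 0, 1, -42.8, 4.4, -41.4, 0, 80, 0, 1, -42.8, 4.4, -41.4, 0, 80, 0, 1, -42.8, 4.4, -41.4, 0, 80, 0, 1]}}

```text
time: 2.35
ee_pos: [0.392, 0.056, 0.2673]
tcp_rot: [-90.0, -0.1, -10.9]
wrist_force: [1.6, 0.5, -0.3]
opening: 0.0856
```

Run:
```python
from h import *
print(sensors.get_obs()['tcp_rot'],sensors.get_obs()['q'])
go(.43,-.031,.26,-85.5)
```

```text
[-89.9732  -0.0677 -10.9317] [  8.1214 -16.7164 -13.89    92.7537   0.0032 109.0532]
shift [ 5.38  0.73 -7.82] turn [-0.1 74.6  0. ] dyaw -74.6 rows 10.4
```

>>> {"op": "arm_command", "data": {"rows": [5.4, 0.7, -7.8, 0, 74.6, 0, 0.4, 5.4, 0.7, -7.8, 0, 74.6, 0, 0.4, 5.4, 0.7, -7.8, 0, 74.6, 0, 0.4, 5.4, 0.7, -7.8, 0, 74.6, 0, 0.4, 5.4, 0.7, -7.8, 0, 74.6, 0, 0.4, 5.4, 0.7, -7.8, 0, 74.6, 0, 0.4, 5.4, 0.7, -7.8, 0, 74.6, 0, 0.4, 5.4, 0.7, -7.8, 0, 74.6, 0, 0.4, 5.4, 0.7, -7.8, 0, 74.6, 0, 0.4, 5.4, 0.7, -7.8, 0, 74.6, 0, 0.4, 5.4, 0.7, -7.8, 0, 74.6, 0, 0.4, 5.4, 0.7, -7.8, 0, 74.6, 0, 0.4]}}

```text
time: 3.35
ee_pos: [0.4307, -0.0285, 0.2601]
tcp_rot: [-90.0, -0.0, -85.2]
wrist_force: [-0.1, -0.5, 0.2]
opening: 0.0598
```

```bash
cat > m2.py <<'E'
from h import *
import sys
c=imaging.camera("wrist");W=cloud(c);show(sys.argv[1],c["pixels"])
print(sensors.get_obs()["opening"],c["world_from_camera"].round(3).tolist())
for x,y in ((.43,-.031),(.437,-.119),(.431,-.199),(.674,-.038)):
    m=(np.hypot(W[...,0]-x,W[...,1]-y)<.035)&(W[...,2]>.036)&(W[...,2]<.065)
    P=W[m]
    if len(P)<50: continue
    cc,r=cv2.minEnclosingCircle(P[:,:2].astype(np.float32)); print(m.sum(),np.array(cc),r)
m=(W[...,2]>.09)&(W[...,2]<.11)&(W[...,1]<-.28)&(W[...,1]>-.42)&(W[...,0]>.3)&(W[...,0]<.72)
if m.sum()>50: print("ledge",cv2.minAreaRect((W[m][:,:2]*1000).astype(np.float32)))
go(.43,-.032,.084,-85.5)
E
python3 m2.py w1
```

```text
0.05982589328217351 [[0.082, 0.944, 0.32, 0.512], [-0.997, 0.078, 0.025, -0.023], [-0.001, -0.321, 0.947, 0.331], [0.0, 0.0, 0.0, 1.0]]
2444 [ 0.4279 -0.0314] 0.024051934480667114
2512 [ 0.4353 -0.1204] 0.024101028218865395
2547 [ 0.4283 -0.2002] 0.02432638220489025
shift [ 0.34 17.61 -0.1 ] turn [-0.   0.5  0. ] dyaw -0.5 rows 4.2
```

View pics/w1.png

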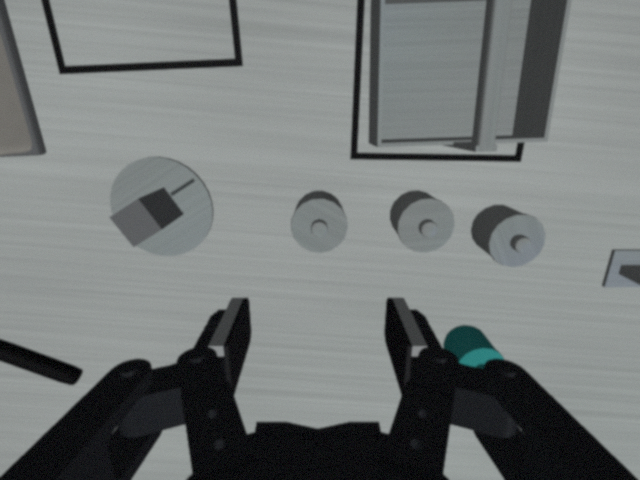

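>>> {"op": "arm_command", "data": {"rows": [0.3, 17.6, -0.2, 0, 0, 0, 0.4, 0.3, 17.6, -0.2, 0, 0, 0, 0.4, 0.3, 17.6, -0.2, 0, 0, 0, 0.4, 0.3, 17.6, -0.2, 0, 0, 0, 0.4, 0.3, 17.6, -0.2, 0, 0, 0, 0.4, 0.3, 17.6, -0.2, 0, 0, 0, 0.4, 0.3, 17.6, -0.2, 0, 0, 0, -1, 0.3, 17.6, -0.2, 0, 0, 0, -1, 0.3, 17.6, -0.2, 0, 0, 0, -1, 0.3, 17.6, -0.2, 0, 0, 0, -1, 0.3, 17.6, -0.2, 0, 0, 0, -1, 0.3, 17.6, -0.2, 0, 0, 0, -1], "force": 35}}

```text
time: 4.4
ee_pos: [0.4304, -0.0317, 0.0863]
tcp_rot: [-89.8, -0.0, -85.1]
wrist_force: [1.1, 1.4, 8.0]
opening: 0.0447
```

>>> {"op": "arm_command", "data": {"rows": [0, -17, 0, 0, 0, 0, -1, 0, -17, 0, 0, 0, 0, -1, 0, -17, 0, 0, 0, 0, -1, 0, -17, 0, 0, 0, 0, -1, 0, -17, 0, 0, 0, 0, -1, 0, -17, 0, 0, 0, 0, -1]}}

```text
time: 4.9
ee_pos: [0.4301, -0.0317, 0.2578]
tcp_rot: [-89.6, -0.1, -85.1]
wrist_force: [0.0, -0.4, -2.4]
opening: 0.0446
```

Run:
```python
from h import *
print(sensors.get_obs())
go(.5828,-.3409,.25,-85.5)
```

```text
{'time': 4.9, 'q': array([ -4.2157, -12.2611, -11.3931,  90.5051,  -0.    , 170.874 ]), 'qd': array([ 0.0003,  1.2699, -5.1239, -2.2756, -0.0364,  0.1048]), 'joint_efforts': array([ -0.0023, -35.9663,  50.7231,   0.6878,  -0.0002,   0.0006]), 'ee_pos': array([ 0.4301, -0.0317,  0.2578]), 'tcp_rot': array([-89.6417,  -0.0576, -85.0898]), 'wrist_force': array([ 0.0124, -0.3683, -2.402 ]), 'torque': array([0.0039, 0.0212, 0.0158]), 'opening': 0.04455487590045495}
shift [32.11  0.89 12.56] turn [-0.4  0.4  0.1] dyaw -0.4 rows 8.3
```

>>> {"op": "arm_command", "data": {"rows": [32.1, 0, 12.6, 0, 0.5, 0, -1, 32.1, 0, 12.6, 0, 0.5, 0, -1, 32.1, 0, 12.6, 0, 0.5, 0, -1, 32.1, 0, 12.6, 0, 0.5, 0, -1, 32.1, 0, 12.6, 0, 0.5, 0, -1, 32.1, 0, 12.6, 0, 0.5, 0, -1, 32.1, 0, 12.6, 0, 0.5, 0, -1, 32.1, 0, 12.6, 0, 0.5, 0, -1, 32.1, 0, 12.6, 0, 0.5, 0, -1, 32.1, 0, 12.6, 0, 0.5, 0, -1, 32.1, 0, 12.6, 0, 0.5, 0, -1]}}

```text
time: 5.82
ee_pos: [0.5817, -0.3412, 0.2518]
tcp_rot: [-90.2, 0.1, -85.7]
wrist_force: [0.4, -0.6, -0.7]
opening: 0.0445
```

```bash
python3 m2.py w2
python3 - <<'E'
from h import *
print(sensors.get_obs()["tcp_rot"]); go(.5828,-.3409,.19,-85.5)
E
```

```text
0.04463445845532025 [[0.075, 0.944, 0.323, 0.663], [-0.997, 0.072, 0.021, -0.337], [-0.003, -0.323, 0.946, 0.322], [0.0, 0.0, 0.0, 1.0]]
2100 [ 0.4351 -0.1207] 0.025544317439198494
552 [ 0.4317 -0.1999] 0.02337639033794403
ledge ((546.1936645507812, -344.44085693359375), (240.51260375976562, 50.10951232910156), 4.6391496658325195)
shift [-31.89  16.94 -12.72] turn [ 0.1 -0.1 -0.1] dyaw 0.1 rows 9.2
[-90.1004   0.0799 -85.6096]
shift [0.07 6.27 0.13] turn [ 0.1 -0.1 -0.1] dyaw 0.1 rows 1.5
```

View pics/w2.png

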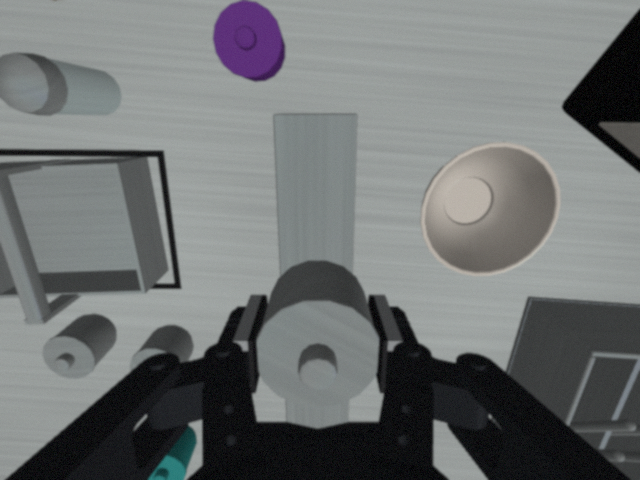

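>>> {"op": "arm_command", "data": {"rows": [0.1, 4, 0.1, 0, 0, 0, -1, 0.1, 6, 0.1, 0, 0, 0, -1, 0.1, 6.2, 0.1, 0, 0, 0, -1, 0.1, 6.3, 0.1, 0, 0, 0, -1, 0.1, 6.4, 0.1, 0, 0, 0, -1, 0.1, 6.4, 0.1, 0, 0, 0, -1, 0.1, 6.4, 0.1, 0, 0, 0, -1, 0.1, 6.4, 0.1, 0, 0, 0, -1]}}

```text
time: 6.53
ee_pos: [0.5834, -0.3417, 0.1915]
tcp_rot: [-89.9, -0.1, -85.6]
wrist_force: [-0.5, 0.5, -1.1]
opening: 0.0446
```

>>> {"op": "arm_command", "data": {"rows": [0, 0.1, 0, 0, 0, 0, -1, 0, 0.2, 0, 0, 0, 0, -1, 0, 0.3, 0, 0, 0, 0, -1, 0, 0.4, 0, 0, 0, 0, -1, 0, 0.4, 0, 0, 0, 0, -1]}}

```text
time: 6.95
ee_pos: [0.583, -0.3417, 0.1865]
tcp_rot: [-90.0, -0.0, -85.6]
wrist_force: [-1.1, 0.6, 2.5]
opening: 0.0449
```

Contact; release and lift.

>>> {"op": "arm_command", "data": {"rows": [0, 0, 0, 0, 0, 0, 0.3, 0, 0, 0, 0, 0, 0, 0.3, 0, 0, 0, 0, 0, 0, 0.3, 0, 0, 0, 0, 0, 0, 0.3, 0, -4, 0, 0, 0, 0, 0.4, 0, -7, 0, 0, 0, 0, 0.4, 0, -7, 0, 0, 0, 0, 0.4, 0, -7, 0, 0, 0, 0, 0.4]}}

```text
time: 7.62
ee_pos: [0.5836, -0.342, 0.2585]
tcp_rot: [-89.8, -0.1, -85.6]
wrist_force: [-0.2, 0.6, -0.2]
opening: 0.0594
```

Run:
```python
from h import *
c=imaging.camera("top");show("t2",c["pixels"],(100,100,500,350),2)
c=imaging.camera("wrist");W=cloud(c);P=W[(W[...,2]>.13)&(W[...,2]<.17)&(abs(W[...,1]+.341)<.04)]
cc,r=cv2.minEnclosingCircle(P[:,:2].astype(np.float32));print(cc,r)
go(.435,-.120,.25,-85.5)
```

```text
(0.5812091827392578, -0.34311577677726746) 0.024273641407489777
shift [-23.23   0.55 -13.05] turn [ 0.  -0.1 -0. ] dyaw 0.1 rows 6.4
```

View pics/t2.png

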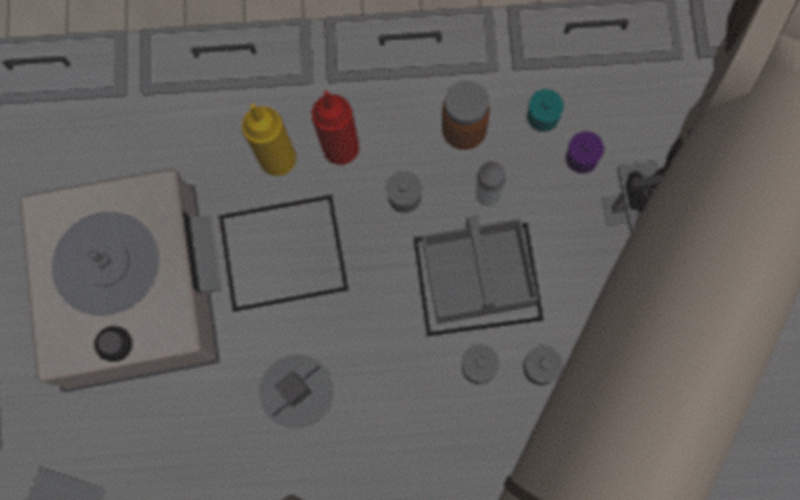

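>>> {"op": "arm_command", "data": {"rows": [-23.2, 0.5, -13, 0, 0, 0, 0.4, -23.2, 0.5, -13, 0, 0, 0, 0.4, -23.2, 0.5, -13, 0, 0, 0, 0.4, -23.2, 0.5, -13, 0, 0, 0, 0.4, -23.2, 0.5, -13, 0, 0, 0, 0.4, -23.2, 0.5, -13, 0, 0, 0, 0.4, -23.2, 0.5, -13, 0, 0, 0, 0.4, -23.2, 0.5, -13, 0, 0, 0, 0.4, -23.2, 0.5, -13, 0, 0, 0, 0.4]}}

```text
time: 8.47
ee_pos: [0.4351, -0.1196, 0.2504]
tcp_rot: [-90.0, 0.0, -85.5]
wrist_force: [0.3, -0.3, 0.1]
opening: 0.0602
```

Run:
```python
from h import *
print(sensors.get_obs()["ee_pos"]);go(.436,-.120,.085,-85.5)
```

```text
[ 0.4351 -0.1196  0.2504]
shift [ 0.05 16.54  0.1 ] turn [ 0. -0. -0.] dyaw 0.0 rows 4.0
```

>>> {"op": "arm_command", "data": {"rows": [0, 16.5, 0.1, 0, 0, 0, 0.4, 0, 16.5, 0.1, 0, 0, 0, 0.4, 0, 16.5, 0.1, 0, 0, 0, 0.4, 0, 16.5, 0.1, 0, 0, 0, 0.4, 0, 16.5, 0.1, 0, 0, 0, 0.4, 0, 16.5, 0.1, 0, 0, 0, 0.4, 0, 16.5, 0.1, 0, 0, 0, -1, 0, 16.5, 0.1, 0, 0, 0, -1, 0, 16.5, 0.1, 0, 0, 0, -1, 0, 16.5, 0.1, 0, 0, 0, -1, 0, 16.5, 0.1, 0, 0, 0, -1, 0, 16.5, 0.1, 0, 0, 0, -1], "force": 35}}

```text
time: 9.47
ee_pos: [0.438, -0.1207, 0.0885]
tcp_rot: [-89.8, -0.1, -85.6]
wrist_force: [0.9, -0.7, 7.4]
opening: 0.0449
```

>>> {"op": "arm_command", "data": {"rows": [0, -17, 0, 0, 0, 0, -1, 0, -17, 0, 0, 0, 0, -1, 0, -17, 0, 0, 0, 0, -1, 0, -17, 0, 0, 0, 0, -1, 0, -17, 0, 0, 0, 0, -1, 0, -17, 0, 0, 0, 0, -1]}}

```text
time: 9.97
ee_pos: [0.4376, -0.1205, 0.2599]
tcp_rot: [-89.6, -0.1, -85.6]
wrist_force: [-0.0, -0.3, -2.4]
opening: 0.0449
```

Run:
```python
from h import *
go(.523,-.3455,.25,-85.5)
```

```text
shift [23.09  1.09  6.78] turn [-0.4 -0.1  0.1] dyaw 0.1 rows 5.8
```

>>> {"op": "arm_command", "data": {"rows": [23.1, 0.8, 6.8, 0, 0, 0, -1, 23.1, 0.8, 6.8, 0, 0, 0, -1, 23.1, 0.8, 6.8, 0, 0, 0, -1, 23.1, 0.8, 6.8, 0, 0, 0, -1, 23.1, 0.8, 6.8, 0, 0, 0, -1, 23.1, 0.8, 6.8, 0, 0, 0, -1, 23.1, 0.8, 6.8, 0, 0, 0, -1, 23.1, 0.8, 6.8, 0, 0, 0, -1, 23.1, 0.8, 6.8, 0, 0, 0, -1, 23.1, 0.8, 6.8, 0, 0, 0, -1]}}

```text
time: 10.8
ee_pos: [0.5218, -0.3444, 0.248]
tcp_rot: [-90.0, 0.0, -85.6]
wrist_force: [0.6, -0.3, -0.6]
opening: 0.0453
```

Run:
```python
from h import *
o=sensors.get_obs();print(o["ee_pos"],o["tcp_rot"]);go(.523,-.3455,.19,-85.5)
```

```text
[ 0.5218 -0.3444  0.248 ] [-90.019    0.0237 -85.5605]
shift [0.13 5.8  0.11] turn [ 0.  -0.1 -0. ] dyaw 0.1 rows 1.4
```

>>> {"op": "arm_command", "data": {"rows": [0, 4, 0.1, 0, 0, 0, -1, 0, 5.4, 0.1, 0, 0, 0, -1, 0, 5.5, 0.1, 0, 0, 0, -1, 0, 5.6, 0.1, 0, 0, 0, -1, 0, 5.7, 0.1, 0, 0, 0, -1, 0, 5.8, 0.1, 0, 0, 0, -1, 0, 5.9, 0.1, 0, 0, 0, -1, 0, 6.0, 0.1, 0, 0, 0, -1, 0, 6.0, 0.1, 0, 0, 0, -1]}}

```text
time: 11.55
ee_pos: [0.5233, -0.3454, 0.1886]
tcp_rot: [-90.0, -0.0, -85.6]
wrist_force: [-0.6, 0.2, 0.4]
opening: 0.0447
```

>>> {"op": "arm_command", "data": {"rows": [0, 0.1, 0, 0, 0, 0, -1, 0, 0.1, 0, 0, 0, 0, -1, 0, 0.1, 0, 0, 0, 0, 0.3, 0, 0.1, 0, 0, 0, 0, 0.3, 0, 0.1, 0, 0, 0, 0, 0.3, 0, 0.1, 0, 0, 0, 0, 0.3, 0, -4, 0, 0, 0, 0, 0.4, 0, -7, 0, 0, 0, 0, 0.4, 0, -7, 0, 0, 0, 0, 0.4, 0, -7, 0, 0, 0, 0, 0.4]}}

```text
time: 12.38
ee_pos: [0.5237, -0.3456, 0.2602]
tcp_rot: [-89.8, -0.1, -85.6]
wrist_force: [0.9, -0.2, -0.2]
opening: 0.0596
```

```bash
cat > pl.py <<'E'
from h import *
import sys
x,y=map(float,sys.argv[1:3])
c=imaging.camera("wrist");W=cloud(c);P=W[(W[...,2]>.13)&(W[...,2]<.17)&(np.hypot(W[...,1]-y,W[...,0]-x)<.035)]
if len(P): cc,r=cv2.minEnclosingCircle(P[:,:2].astype(np.float32));print(cc,r)
E
python3 pl.py .523 -.345
python3 - <<'E'
from h import *
go(.430,-.200,.25,-85.5)
E
```

```text
(0.5274304151535034, -0.3466818332672119) 0.030508633702993393
shift [-15.21   0.83  -8.19] turn [-0.  -0.1  0. ] dyaw 0.1 rows 4.1
```

>>> {"op": "arm_command", "data": {"rows": [-15.2, 0.5, -8.2, 0, 0, 0, 0.4, -15.2, 0.5, -8.2, 0, 0, 0, 0.4, -15.2, 0.5, -8.2, 0, 0, 0, 0.4, -15.2, 0.5, -8.2, 0, 0, 0, 0.4, -15.2, 0.5, -8.2, 0, 0, 0, 0.4, -15.2, 0.5, -8.2, 0, 0, 0, 0.4, -15.2, 0.5, -8.2, 0, 0, 0, 0.4]}}

```text
time: 13.02
ee_pos: [0.4297, -0.1999, 0.2526]
tcp_rot: [-90.0, -0.0, -85.6]
wrist_force: [0.1, -1.2, 0.4]
opening: 0.0597
```

Run:
```python
from h import *
print(sensors.get_obs()["ee_pos"]);go(.430,-.2,.086,-85.5)
```

```text
[ 0.4297 -0.1999  0.2526]
shift [ 0.01 16.66  0.03] turn [ 0.  -0.1  0. ] dyaw 0.1 rows 4.0
```

>>> {"op": "arm_command", "data": {"rows": [0, 16.7, 0, 0, 0, 0, 0.4, 0, 16.7, 0, 0, 0, 0, 0.4, 0, 16.7, 0, 0, 0, 0, 0.4, 0, 16.7, 0, 0, 0, 0, 0.4, 0, 16.7, 0, 0, 0, 0, 0.4, 0, 16.7, 0, 0, 0, 0, 0.4, 0, 16.7, 0, 0, 0, 0, -1, 0, 16.7, 0, 0, 0, 0, -1, 0, 16.7, 0, 0, 0, 0, -1, 0, 16.7, 0, 0, 0, 0, -1, 0, 16.7, 0, 0, 0, 0, -1, 0, 16.7, 0, 0, 0, 0, -1], "force": 35}}

```text
time: 14.02
ee_pos: [0.4311, -0.2008, 0.0886]
tcp_rot: [-89.8, -0.2, -85.6]
wrist_force: [0.7, -1.1, 7.0]
opening: 0.0448
```

>>> {"op": "arm_command", "data": {"rows": [0, -17, 0, 0, 0, 0, -1, 0, -17, 0, 0, 0, 0, -1, 0, -17, 0, 0, 0, 0, -1, 0, -17, 0, 0, 0, 0, -1, 0, -17, 0, 0, 0, 0, -1, 0, -17, 0, 0, 0, 0, -1]}}

```text
time: 14.52
ee_pos: [0.4307, -0.2004, 0.2601]
tcp_rot: [-89.7, -0.2, -85.6]
wrist_force: [0.1, 0.7, -1.8]
opening: 0.0447
```

Run:
```python
from h import *
go(.4635,-.3502,.25,-85.5)
```

```text
shift [15.18  1.07  2.11] turn [-0.3 -0.1  0.2] dyaw 0.1 rows 3.7
```

>>> {"op": "arm_command", "data": {"rows": [15.2, 0.8, 2.1, 0, 0, 0, -1, 15.2, 0.8, 2.1, 0, 0, 0, -1, 15.2, 0.8, 2.1, 0, 0, 0, -1, 15.2, 0.8, 2.1, 0, 0, 0, -1, 15.2, 0.8, 2.1, 0, 0, 0, -1, 15.2, 0.8, 2.1, 0, 0, 0, -1, 15.2, 0.8, 2.1, 0, 0, 0, -1, 15.2, 0.8, 2.1, 0, 0, 0, -1]}}

```text
time: 15.18
ee_pos: [0.4621, -0.349, 0.2478]
tcp_rot: [-90.0, 0.0, -85.6]
wrist_force: [0.8, -0.2, -1.1]
opening: 0.0448
```

Run:
```python
from h import *
o=sensors.get_obs();print(o["ee_pos"],o["tcp_rot"]);go(.4635,-.3502,.19,-85.5)
```

```text
[ 0.4621 -0.349   0.2478] [-90.0243   0.0332 -85.5602]
shift [0.13 5.78 0.13] turn [ 0.  -0.1 -0. ] dyaw 0.1 rows 1.4
```

>>> {"op": "arm_command", "data": {"rows": [0, 4, 0, 0, 0, 0, -1, 0, 5.4, 0, 0, 0, 0, -1, 0, 5.5, 0, 0, 0, 0, -1, 0, 5.6, 0, 0, 0, 0, -1, 0, 5.7, 0, 0, 0, 0, -1, 0, 5.8, 0, 0, 0, 0, -1, 0, 5.9, 0, 0, 0, 0, -1, 0, 6.0, 0, 0, 0, 0, -1, 0, 6.0, 0, 0, 0, 0, -1]}}

```text
time: 15.93
ee_pos: [0.4625, -0.35, 0.1887]
tcp_rot: [-89.9, -0.0, -85.6]
wrist_force: [0.2, 1.0, 1.5]
opening: 0.0451
```

>>> {"op": "arm_command", "data": {"rows": [0, 0.1, 0, 0, 0, 0, -1, 0, 0.1, 0, 0, 0, 0, -1, 0, 0.1, 0, 0, 0, 0, 0.3, 0, 0.1, 0, 0, 0, 0, 0.3, 0, 0.1, 0, 0, 0, 0, 0.3, 0, 0.1, 0, 0, 0, 0, 0.3, 0, -4, 0, 0, 0, 0, 0.4, 0, -7, 0, 0, 0, 0, 0.4, 0, -7, 0, 0, 0, 0, 0.4, 0, -7, 0, 0, 0, 0, 0.4]}}

```text
time: 16.77
ee_pos: [0.4628, -0.3503, 0.2599]
tcp_rot: [-89.9, -0.1, -85.6]
wrist_force: [-0.3, -0.7, -0.2]
opening: 0.0596
```

```bash
python3 m2.py w3;python3 - <<'E'
from h import *
c=imaging.camera("scene");W=cloud(c)
m=(W[...,2]>.03)&(abs(W[...,0]-.75)<.07)&(abs(W[...,1]+.11)<.06); print("jar",W[m].min(0),W[m].max(0))
show("s3",c["pixels"])
go(.65,-.038,.255,-85.5)
E
```

```text
0.05968310177307017 [[0.076, 0.945, 0.317, 0.544], [-0.997, 0.072, 0.025, -0.346], [0.001, -0.318, 0.948, 0.331], [0.0, 0.0, 0.0, 1.0]]
ledge ((487.255126953125, -349.17230224609375), (241.48165893554688, 50.1097412109375), 4.601375579833984)
shift [-31.97  17.4   -0.81] turn [-0.  -0.1  0. ] dyaw 0.1 rows 8.7
jar [ 0.68   -0.1696  0.03  ] [ 0.8016 -0.05    0.1051]
shift [-29.65   0.22  21.12] turn [ 0.  -0.1 -0. ] dyaw 0.1 rows 8.7
```

View pics/s3.png

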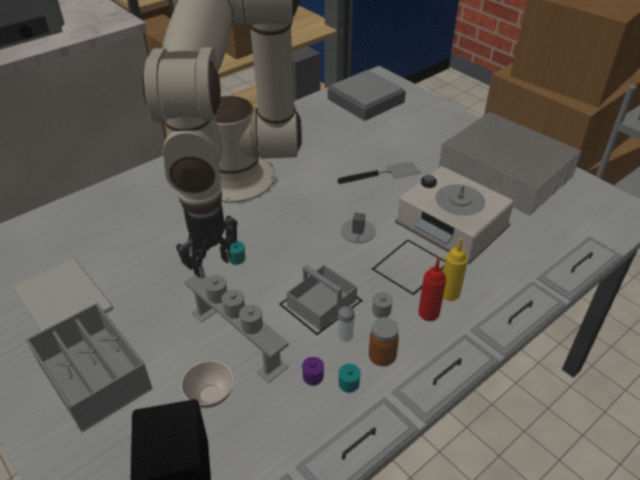

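>>> {"op": "arm_command", "data": {"rows": [-29.6, 0, 21.1, 0, 0, 0, 0.4, -29.6, 0, 21.1, 0, 0, 0, 0.4, -29.6, 0, 21.1, 0, 0, 0, 0.4, -29.6, 0, 21.1, 0, 0, 0, 0.4, -29.6, 0, 21.1, 0, 0, 0, 0.4, -29.6, 0, 21.1, 0, 0, 0, 0.4, -29.6, 0, 21.1, 0, 0, 0, 0.4, -29.6, 0, 21.1, 0, 0, 0, 0.4, -29.6, 0, 21.1, 0, 0, 0, 0.4, -29.6, 0, 21.1, 0, 0, 0, 0.4, -29.6, 0, 21.1, 0, 0, 0, 0.4]}}

```text
time: 17.78
ee_pos: [0.6501, -0.0369, 0.2557]
tcp_rot: [-90.2, 0.0, -85.4]
wrist_force: [-0.4, 0.5, 0.3]
opening: 0.0601
```

```bash
python3 m2.py w4;python3 - <<'E'
from h import *
go(.673,-.038,.086,-85.5)
E
```

```text
0.05986181657629763 [[0.079, 0.943, 0.323, 0.732], [-0.997, 0.075, 0.024, -0.032], [-0.002, -0.324, 0.946, 0.326], [0.0, 0.0, 0.0, 1.0]]
2694 [ 0.6723 -0.0389] 0.024080421775579453
ledge ((486.3750305175781, -325.3753356933594), (56.33414077758789, 8.400360107421875), 9.796479225158691)
shift [ -2.32  17.28 -21.81] turn [ 0.2 -0.  -0. ] dyaw 0.0 rows 6.7
shift [ 0.17 17.01  2.37] turn [ 0.2 -0.  -0. ] dyaw 0.0 rows 4.1
```

View pics/w4.png

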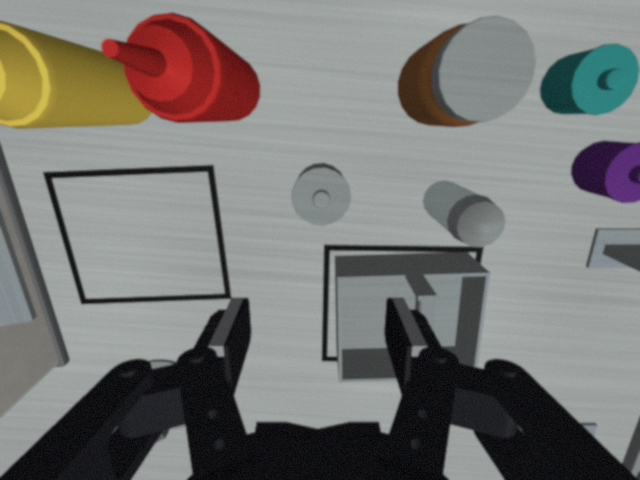

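>>> {"op": "arm_command", "data": {"rows": [0.2, 4, 2.3, 0, 0, 0, 0.4, 0.2, 8, 2.3, 0, 0, 0, 0.4, 0.2, 12, 2.3, 0, 0, 0, 0.4, 0.2, 15, 2.3, 0, 0, 0, 0.4, 0.2, 16.8, 2.3, 0, 0, 0, 0.4, 0.2, 16.8, 2.3, 0, 0, 0, 0.4, 0.2, 16.8, 2.3, 0, 0, 0, -1, 0.2, 16.8, 2.3, 0, 0, 0, -1, 0.2, 16.8, 2.3, 0, 0, 0, -1, 0.2, 16.8, 2.3, 0, 0, 0, -1, 0.2, 16.8, 2.3, 0, 0, 0, -1, 0.2, 16.8, 2.3, 0, 0, 0, -1], "force": 35}}

```text
time: 18.83
ee_pos: [0.6733, -0.0388, 0.0909]
tcp_rot: [-89.9, -0.0, -85.6]
wrist_force: [0.4, 0.7, -1.1]
opening: 0.0448
```

>>> {"op": "arm_command", "data": {"rows": [0, -17, 0, 0, 0, 0, -1, 0, -17, 0, 0, 0, 0, -1, 0, -17, 0, 0, 0, 0, -1, 0, -17, 0, 0, 0, 0, -1, 0, -17, 0, 0, 0, 0, -1, 0, -17, 0, 0, 0, 0, -1]}}

```text
time: 19.33
ee_pos: [0.674, -0.0388, 0.2642]
tcp_rot: [-89.6, -0.1, -85.6]
wrist_force: [0.2, 0.8, -0.7]
opening: 0.045
```

Run:
```python
from h import *
go(.4035,-.3555,.26,-85.5)
```

```text
shift [ 29.5    0.26 -29.4 ] turn [-0.4 -0.1  0.1] dyaw 0.1 rows 10.0
```

>>> {"op": "arm_command", "data": {"rows": [29.5, 0, -29.4, 0, 0, 0, -1, 29.5, 0, -29.4, 0, 0, 0, -1, 29.5, 0, -29.4, 0, 0, 0, -1, 29.5, 0, -29.4, 0, 0, 0, -1, 29.5, 0, -29.4, 0, 0, 0, -1, 29.5, 0, -29.4, 0, 0, 0, -1, 29.5, 0, -29.4, 0, 0, 0, -1, 29.5, 0, -29.4, 0, 0, 0, -1, 29.5, 0, -29.4, 0, 0, 0, -1, 29.5, 0, -29.4, 0, 0, 0, -1, 29.5, 0, -29.4, 0, 0, 0, -1, 29.5, 0, -29.4, 0, 0, 0, -1]}}

```text
time: 20.33
ee_pos: [0.4007, -0.3568, 0.2585]
tcp_rot: [-90.1, 0.1, -85.8]
wrist_force: [0.0, 0.0, -0.6]
opening: 0.0447
```

Run:
```python
from h import *
o=sensors.get_obs();print(o["ee_pos"],o["tcp_rot"]);go(.4035,-.3555,.191,-85.5)
```

```text
[ 0.4007 -0.3568  0.2585] [-90.0835   0.084  -85.8299]
shift [-0.1   6.75  0.29] turn [ 0.1 -0.3 -0.1] dyaw 0.3 rows 1.6
```

>>> {"op": "arm_command", "data": {"rows": [0, 4, 0.2, 0, 0, 0, -1, 0, 5.8, 0.2, 0, 0, 0, -1, 0, 6.2, 0.2, 0, 0, 0, -1, 0, 6.4, 0.2, 0, 0, 0, -1, 0, 6.5, 0.2, 0, 0, 0, -1, 0, 6.6, 0.2, 0, 0, 0, -1, 0, 6.7, 0.2, 0, 0, 0, -1, 0, 6.7, 0.2, 0, 0, 0, -1]}}

```text
time: 21.0
ee_pos: [0.4049, -0.3554, 0.1939]
tcp_rot: [-89.9, -0.1, -85.6]
wrist_force: [-0.1, 0.2, -1.5]
opening: 0.045
```

>>> {"op": "arm_command", "data": {"rows": [0, 0.1, 0, 0, 0, 0, -1, 0, 0.2, 0, 0, 0, 0, -1, 0, 0.3, 0, 0, 0, 0, -1, 0, 0.4, 0, 0, 0, 0, -1, 0, 0.4, 0, 0, 0, 0, -1]}}

```text
time: 21.42
ee_pos: [0.4046, -0.3554, 0.1904]
tcp_rot: [-89.9, -0.1, -85.6]
wrist_force: [-0.6, 3.1, 9.3]
opening: 0.0449
```

>>> {"op": "arm_command", "data": {"rows": [0, 0, 0, 0, 0, 0, 0.3, 0, 0, 0, 0, 0, 0, 0.3, 0, 0, 0, 0, 0, 0, 0.3, 0, 0, 0, 0, 0, 0, 0.3, 0, -4, 0, 0, 0, 0, 0.4, 0, -7, 0, 0, 0, 0, 0.4, 0, -7, 0, 0, 0, 0, 0.4, 0, -10, 0, 0, 0, 0, 0.4, 0, -10, 0, 0, 0, 0, 0.4]}}

```text
time: 22.17
ee_pos: [0.405, -0.3558, 0.2934]
tcp_rot: [-89.8, -0.2, -85.6]
wrist_force: [0.8, -1.4, 1.8]
opening: 0.0595
```

Run:
```python
from h import *
c=imaging.camera("wrist");W=cloud(c);show("w5",c["pixels"])
for x in (.403,.463,.523,.583):
    P=W[(W[...,2]>.13)&(W[...,2]<.15)&(abs(W[...,1]+.35)<.035)&(abs(W[...,0]-x)<.027)]
    if len(P): print(x,len(P),cv2.minEnclosingCircle(P[:,:2].astype(np.float32)))
c=imaging.camera("scene");W=cloud(c);show("s5",c["pixels"])
```

```text
0.403 3641 ((0.40526050329208374, -0.35673511028289795), 0.02412763237953186)
0.463 4360 ((0.4601794183254242, -0.351846843957901), 0.023975450545549393)
0.523 5790 ((0.5212831497192383, -0.34710702300071716), 0.024144690483808517)
```

View pics/w5.png

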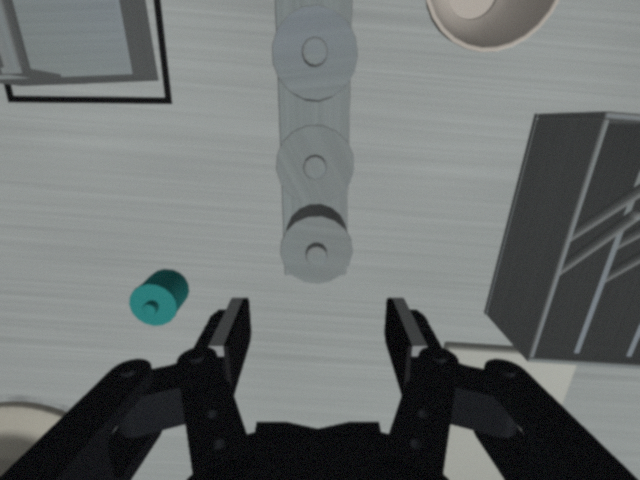

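View pics/s5.png

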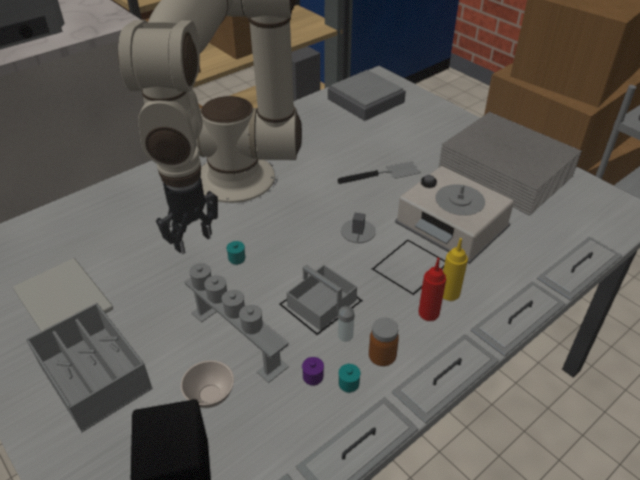

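Run:
```python
from h import *
go(.50,-.05,.33,-20)
```

```text
shift [-29.74  -4.04  11.84] turn [ -0.  -65.6   0.1] dyaw 65.6 rows 9.2
```

>>> {"op": "arm_command", "data": {"rows": [-29.7, -4, 11.8, 0, -65, 0, 0.4, -29.7, -4, 11.8, 0, -65, 0, 0.4, -29.7, -4, 11.8, 0, -65, 0, 0.4, -29.7, -4, 11.8, 0, -65, 0, 0.4, -29.7, -4, 11.8, 0, -65, 0, 0.4, -29.7, -4, 11.8, 0, -65, 0, 0.4, -29.7, -4, 11.8, 0, -65, 0, 0.4, -29.7, -4, 11.8, 0, -65, 0, 0.4, -29.7, -4, 11.8, 0, -65, 0, 0.4, -29.7, -4, 11.8, 0, -65, 0, 0.4, -29.7, -4, 11.8, 0, -65, 0, 0.4]}}

```text
time: 23.18
ee_pos: [0.4993, -0.0501, 0.328]
tcp_rot: [-90.0, 0.1, -20.7]
wrist_force: [0.5, 0.0, 0.3]
opening: 0.0596
```

Run:
```python
from h import *
go(.606,.302,.33,36)
```

```text
shift [-2.48 -0.21 36.7 ] turn [ -0.  -56.7  -0.1] dyaw 56.7 rows 8.8
```

>>> {"op": "arm_command", "data": {"rows": [-2.5, -0.2, 36.7, 0, -56.7, 0, 0.4, -2.5, -0.2, 36.7, 0, -56.7, 0, 0.4, -2.5, -0.2, 36.7, 0, -56.7, 0, 0.4, -2.5, -0.2, 36.7, 0, -56.7, 0, 0.4, -2.5, -0.2, 36.7, 0, -56.7, 0, 0.4, -2.5, -0.2, 36.7, 0, -56.7, 0, 0.4, -2.5, -0.2, 36.7, 0, -56.7, 0, 0.4, -2.5, -0.2, 36.7, 0, -56.7, 0, 0.4, -2.5, -0.2, 36.7, 0, -56.7, 0, 0.4, -2.5, -0.2, 36.7, 0, -56.7, 0, 0.4, -2.5, -0.2, 36.7, 0, -56.7, 0, 0.4]}}

```text
time: 24.1
ee_pos: [0.6059, 0.3026, 0.3284]
tcp_rot: [-90.0, 0.2, 35.9]
wrist_force: [0.5, -0.7, -0.1]
opening: 0.0599
```

```bash
cat > w.py <<'E'
from h import *
import sys
c=imaging.camera("wrist");show(sys.argv[1],c["pixels"])
np.savez("wrist.npz",**{k:c[k] for k in c})
print(sensors.get_obs()["ee_pos"],sensors.get_obs()["tcp_rot"])
E
python3 w.py w6
```

```text
[0.6056 0.3014 0.3296] [-89.9985   0.1238  35.88  ]
```

View pics/w6.png

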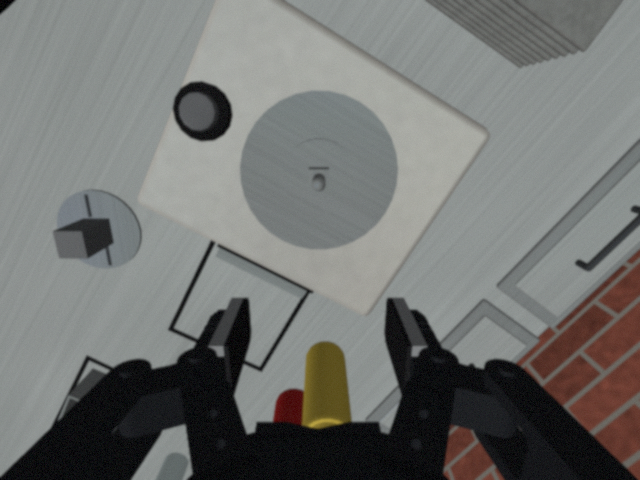

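Run:
```python
from h import *
c=np.load("wrist.npz");im=c["pixels"][110:230,240:400]
g=cv2.convertScaleAbs(cv2.resize(im,None,fx=5,fy=5,interpolation=cv2.INTER_CUBIC),alpha=1.8,beta=-60);cv2.imwrite("pics/w6c.png",g)
W=cloud(c);print(W[175:192:2,310:330:2,2].round(3))
P=W[(W[...,2]>.112)&(abs(W[...,0]-.587)<.05)&(abs(W[...,1]-.333)<.05)]
for lo,hi in((.113,.12),(.12,.126),(.126,.135),(.135,.16)):
    Q=P[(P[:,2]>lo)&(P[:,2]<hi)];print(lo,len(Q),Q.mean(0) if len(Q) else 0)
```

```text
[[0.122 0.121 0.126 0.135 0.138 0.136 0.134 0.123 0.122 0.122]
 [0.123 0.121 0.138 0.143 0.145 0.145 0.144 0.135 0.123 0.121]
 [0.123 0.122 0.145 0.146 0.146 0.147 0.146 0.143 0.122 0.123]
 [0.122 0.123 0.146 0.148 0.148 0.148 0.148 0.146 0.122 0.123]
 [0.122 0.144 0.147 0.148 0.147 0.148 0.148 0.147 0.122 0.123]
 [0.123 0.123 0.148 0.147 0.149 0.148 0.148 0.146 0.123 0.122]
 [0.123 0.123 0.148 0.147 0.147 0.148 0.148 0.146 0.123 0.124]
 [0.109 0.108 0.109 0.147 0.145 0.147 0.146   nan 0.109 0.107]
 [0.109 0.109 0.11  0.109 0.109 0.108 0.109 0.109 0.108 0.109]]
0.113 20 [0.5778 0.3389 0.1148]
0.12 256 [0.5816 0.3345 0.1225]
0.126 21 [0.5803 0.336  0.1301]
0.135 176 [0.5821 0.3333 0.1457]
```

View pics/w6c.png

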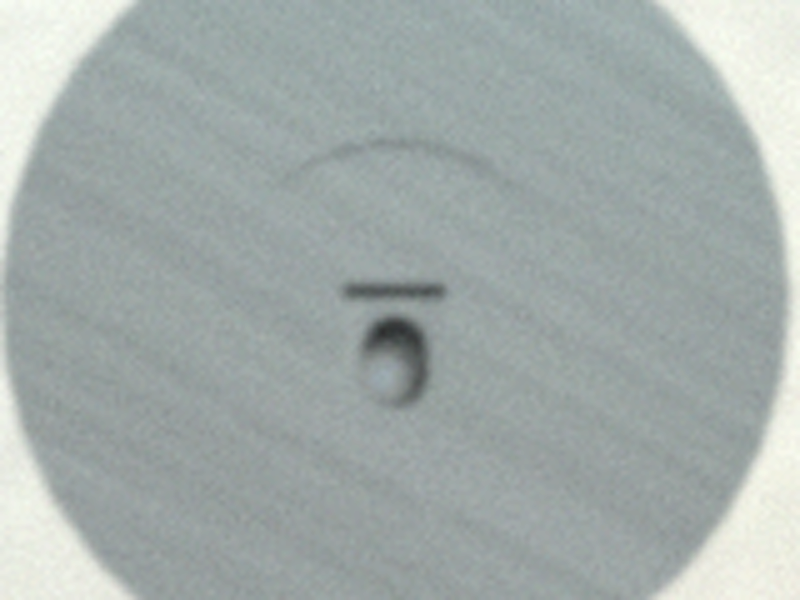

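Run:
```python
from h import *
c=np.load("wrist.npz");W=cloud(c)
P=W[(W[...,2]>.1195)&(W[...,2]<.126)&(abs(W[...,0]-.582)<.02)&(abs(W[...,1]-.334)<.02)]
print(cv2.minAreaRect((P[:,:2]*1000).astype(np.float32)))
P=W[(W[...,2]>.144)&(abs(W[...,0]-.582)<.02)&(abs(W[...,1]-.334)<.02)]
print(cv2.minEnclosingCircle((P[:,:2]*1000).astype(np.float32)))
P=W[(W[...,2]>.046)&(W[...,2]<.06)&(abs(W[...,0]-.42)<.05)&(abs(W[...,1]-.118)<.05)]
print(len(P),cv2.minAreaRect((P[:,:2]*1000).astype(np.float32)))
# housing top
m=((W[...,2]>.097)&(W[...,2]<.1035)&(W[...,1]>.2)&(W[...,1]<.5)&(W[...,0]<.72)).astype(np.uint8)
n,l,s,ce=cv2.connectedComponentsWithStats(m);k=1+np.argmax(s[1:,4]);P=W[l==k];print(cv2.minAreaRect((P[:,:2]*1000).astype(np.float32)))
P=W[(W[...,2]>.118)&(W[...,2]<.124)&(np.hypot(W[...,0]-.483,W[...,1]-.321)<.03)]
print("btn",len(P),cv2.minEnclosingCircle((P[:,:2]*1000).astype(np.float32)),np.median(P[:,2]))
```

```text
((582.658203125, 332.9908752441406), (15.785978317260742, 15.810857772827148), 35.936309814453125)
((590.4209594726562, 325.1242370605469), 15.570676803588867)
1007 ((420.10235595703125, 118.24478149414062), (32.29553985595703, 30.900205612182617), 34.78267288208008)
((572.5482788085938, 331.7658996582031), (236.29095458984375, 196.43873596191406), 6.953110218048096)
btn 1140 ((480.758544921875, 320.2896423339844), 13.943138122558594) 0.12240941143074835
```

Run:
```python
from h import *
go(.444,.086,.262,35)
```

```text
shift [-25.71   6.82  -7.98] turn [-0.   0.9 -0.1] dyaw -0.9 rows 6.7
```

>>> {"op": "arm_command", "data": {"rows": [-25.7, 2, -8, 0, 0.9, 0, 0.4, -25.7, 2, -8, 0, 0.9, 0, 0.4, -25.7, 2, -8, 0, 0.9, 0, 0.4, -25.7, 2, -8, 0, 0.9, 0, 0.4, -25.7, 6.8, -8, 0, 0.9, 0, 0.4, -25.7, 6.8, -8, 0, 0.9, 0, 0.4, -25.7, 6.8, -8, 0, 0.9, 0, 0.4, -25.7, 6.8, -8, 0, 0.9, 0, 0.4, -25.7, 6.8, -8, 0, 0.9, 0, 0.4, -25.7, 6.8, -8, 0, 0.9, 0, 0.4]}}

```text
time: 24.98
ee_pos: [0.4445, 0.085, 0.2641]
tcp_rot: [-90.1, -0.1, 35.0]
wrist_force: [0.6, 0.3, 0.1]
opening: 0.0597
```

```bash
python3 w.py w7
python3 - <<'E'
from h import *
c=np.load("wrist.npz");W=cloud(c)
P=W[(W[...,2]>.046)&(W[...,2]<.06)&(abs(W[...,0]-.42)<.05)&(abs(W[...,1]-.118)<.05)]
print(len(P),cv2.minAreaRect((P[:,:2]*1000).astype(np.float32)),np.median(P[:,2]))
m=(W[...,2]>.0025)&(W[...,2]<.008)&(abs(W[...,0]-.42)<.06)&(abs(W[...,1]-.118)<.06)
P=W[m];print("disc",len(P),cv2.minEnclosingCircle((P[:,:2]*1000).astype(np.float32)))
go(.42,.118,.1,35)
E
```

```text
[0.4449 0.0856 0.2642] [-90.0557  -0.1276  35.0613]
1483 ((420.069580078125, 117.84504699707031), (29.65131378173828, 29.9699764251709), 35.602386474609375) 0.05453189590722185
disc 6971 ((421.7488098144531, 122.46308135986328), 75.6923599243164)
shift [-0.21 16.41  4.1 ] turn [0.1 0.1 0.1] dyaw -0.1 rows 4.1
```

View pics/w7.png

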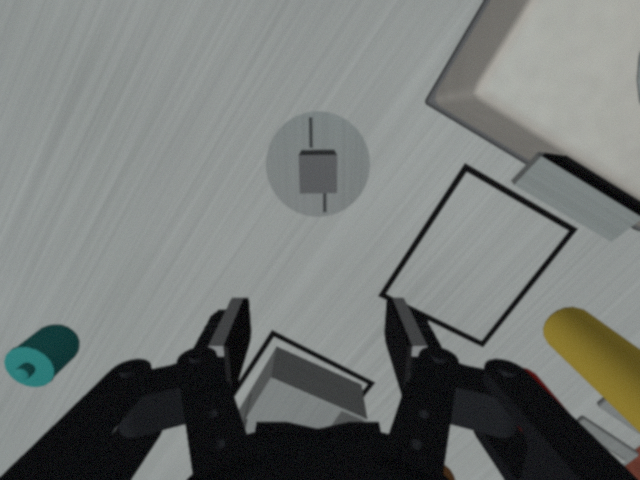

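Run:
```python
from h import *
go(.4191,.1172,.092,35.6)
```

```text
shift [-0.33 17.21  4.09] turn [ 0.1 -0.5  0.1] dyaw 0.5 rows 4.2
```

>>> {"op": "arm_command", "data": {"rows": [-0.3, 0, 4.1, 0, -0.5, 0, 0.3, -0.3, 4, 4.1, 0, -0.5, 0, 0.3, -0.3, 8, 4.1, 0, -0.5, 0, 0.3, -0.3, 12, 4.1, 0, -0.5, 0, 0.3, -0.3, 15, 4.1, 0, -0.5, 0, 0.3, -0.3, 17.1, 4.1, 0, -0.5, 0, 0.3, -0.3, 17.1, 4.1, 0, -0.5, 0, 0.3, -0.3, 17.1, 4.1, 0, -0.5, 0, 0.3]}}

```text
time: 25.7
ee_pos: [0.4187, 0.1182, 0.0923]
tcp_rot: [-90.0, 0.1, 35.7]
wrist_force: [-0.3, 0.2, 1.0]
opening: 0.0556
```

>>> {"op": "arm_command", "data": {"rows": [0, 0, 0, 0, 0, 0, -1, 0, 0, 0, 0, 0, 0, -1, 0, 0, 0, 0, 0, 0, -1, 0, 0, 0, 0, 0, 0, -1, 0, 0, 0, 0, 0, 0, -1, 0, 0, 0, 0, 0, 0, -1], "force": 60}}

```text
time: 26.2
ee_pos: [0.4199, 0.1183, 0.0944]
tcp_rot: [-90.1, -0.2, 35.7]
wrist_force: [0.9, 0.6, 8.5]
opening: 0.029
```

>>> {"op": "arm_command", "data": {"rows": [0, -4, 0, 0, 0, 0, -1, 0, -8, 0, 0, 0, 0, -1, 0, -12, 0, 0, 0, 0, -1, 0, -16, 0, 0, 0, 0, -1, 0, -20, 0, 0, 0, 0, -1, 0, -20, 0, 0, 0, 0, -1, 0, -20, 0, 0, 0, 0, -1]}}

```text
time: 26.78
ee_pos: [0.4193, 0.1181, 0.2949]
tcp_rot: [-90.1, -0.3, 35.7]
wrist_force: [-0.8, 0.2, -4.0]
opening: 0.029
```

```bash
cat > hand.py <<'E'
from h import *
import sys
c=imaging.camera("wrist");W=cloud(c);show(sys.argv[1],c["pixels"])
o=sensors.get_obs();R=Ro.from_euler('xyz',o["tcp_rot"],degrees=True)
T=R.inv().apply((W-o["ee_pos"]).reshape(-1,3)).reshape(W.shape)*1000
m=(abs(T[...,0])<30)&(abs(T[...,2])<30)&(T[...,1]>30)&(T[...,1]<48)
print("pts tool-y hist",np.histogram(T[m][:,1],10))
m=(abs(T[...,0])<14)&(abs(T[...,2])<30)&(T[...,1]>30)&(T[...,1]<46)
P=T[m];print(len(P),"x",P[:,0].min(),P[:,0].max(),"z",np.percentile(P[:,2],[0,1,99,100]),"y",np.median(P[:,1]))
E
python3 hand.py w8
```

```text
pts tool-y hist (array([ 283,  613,  187,  849, 5035,  430,  383,  354,  341,  331]), array([30.0128, 31.8109, 33.609 , 35.407 , 37.2051, 39.0032, 40.8012,
       42.5993, 44.3973, 46.1954, 47.9935]))
6175 x -13.997426614714318 13.991054566665143 z [-17.3951 -16.1504  14.2246  14.575 ] y 37.87293246990428
```

View pics/w8.png

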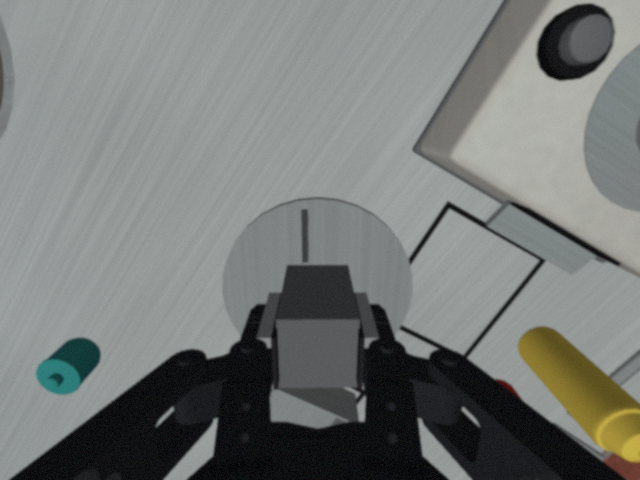

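Run:
```python
from h import *
c=imaging.camera("wrist");W=cloud(c);np.savez("wrist.npz",**c)
o=sensors.get_obs();R=Ro.from_euler('xyz',o["tcp_rot"],degrees=True);print(o["ee_pos"],o["tcp_rot"])
T=R.inv().apply((W-o["ee_pos"]).reshape(-1,3)).reshape(W.shape)*1000
im=c["pixels"]
for r in (330,350,370): print(r,im[r,264:372:2].mean(-1).astype(int))
r=350
print(T[r,268:282,0].round(1),T[r,268:282,1].round(1));print(T[r,352:368,0].round(1),T[r,352:368,1].round(1))
col=T[310:395:2,317];print(col[:,1:].round(1).tolist())
show("w8c",im,(250,250,390,410),5)
```

```text
[0.4184 0.1178 0.2915] [-89.9925   0.0224  35.6924]
330 [68 67 67 63 45 10 42 84 94 91 92 92 95 90 91 91 93 94 89 90 91 92 92 93
 91 92 93 96 91 90 88 90 94 91 92 93 89 92 92 93 93 92 90 92 89 91 89 58
 15 35 57 66 67 66]
350 [12 17 21 16 31 37 28 69 91 92 89 90 91 89 93 89 93 90 88 89 91 91 93 88
 91 91 92 88 92 92 93 91 91 94 94 91 92 90 93 89 93 93 88 94 93 91 81 38
 28 33 21 20 11 12]
370 [15 17 11 19 25 35 28 48 87 94 88 91 89 95 91 94 90 94 92 93 94 92 88 92
 92 93 91 89 92 91 92 91 88 93 91 92 90 92 93 92 93 91 92 93 90 89 65 28
 36 32 21 24 13 13]
[-18.2 -17.9 -17.5 -17.3 -17.  -16.5 -16.3 -15.9 -15.8 -15.8 -15.8 -15.4
 -14.9 -14.6] [31.7 32.1 31.5 32.2 32.8 31.9 32.5 32.7 33.9 36.9 39.3 39.7 38.6 38.7]
[11.6 11.9 12.4 12.8 13.2 13.5 13.4 13.6 13.8 14.1 14.4 14.7 15.1 15.2
 15.6 16.1] [38.5 38.2 38.6 39.  39.  39.2 35.3 34.1 33.2 33.  32.9 32.5 32.7 30.8
 31.3 32.1]
[[45.1, 13.6], [42.7, 14.2], [41.4, 14.1], [40.7, 13.7], [38.7, 14.1], [38.4, 13.5], [38.3, 12.7], [38.8, 11.6], [39.5, 10.3], [38.7, 10.0], [38.6, 9.2], [39.4, 7.8], [38.6, 7.5], [37.7, 7.3], [39.8, 5.0], [38.3, 5.1], [37.7, 4.8], [38.3, 3.5], [39.0, 2.1], [38.8, 1.4], [39.0, 0.3], [38.3, -0.0], [39.0, -1.3], [38.9, -2.2], [38.5, -2.8], [38.0, -3.3], [38.9, -4.8], [38.7, -5.6], [38.0, -5.9], [39.0, -7.6], [38.0, -7.7], [38.5, -9.0], [38.9, -10.3], [38.9, -11.2], [39.0, -12.2], [38.9, -13.1], [39.1, -14.2], [38.4, -14.5], [39.7, -16.6], [271.7, -222.8], [268.9, -223.3], [265.7, -223.3], [262.2, -223.0]]
```

View pics/w8c.png

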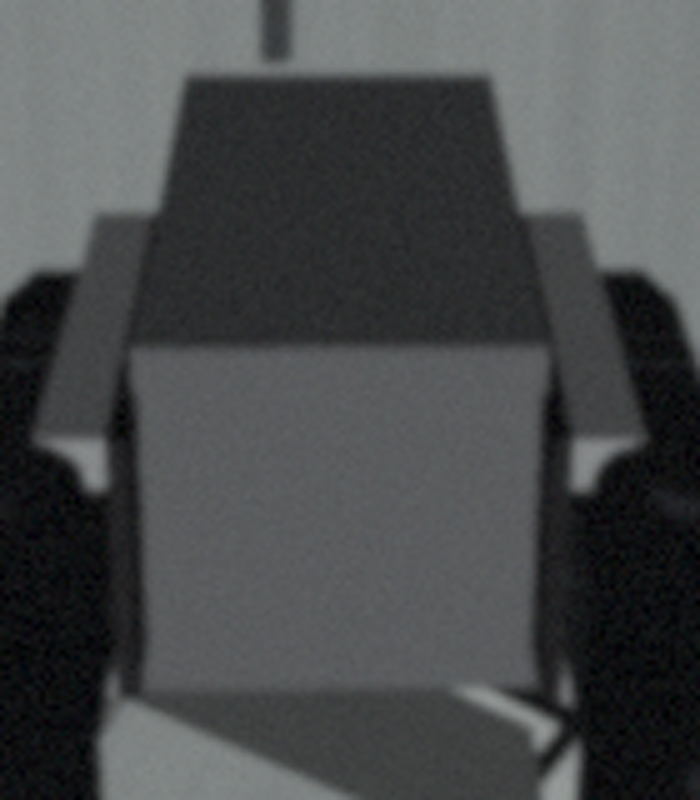

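Run:
```python
from h import *
go(.5824,.3334,.285,35.9)
```

```text
shift [25.9   0.64  7.94] turn [-0.  -0.2 -0. ] dyaw 0.2 rows 6.5
```

>>> {"op": "arm_command", "data": {"rows": [25.9, 0.6, 7.9, 0, -0.2, 0, -1, 25.9, 0.6, 7.9, 0, -0.2, 0, -1, 25.9, 0.6, 7.9, 0, -0.2, 0, -1, 25.9, 0.6, 7.9, 0, -0.2, 0, -1, 25.9, 0.6, 7.9, 0, -0.2, 0, -1, 25.9, 0.6, 7.9, 0, -0.2, 0, -1, 25.9, 0.6, 7.9, 0, -0.2, 0, -1, 25.9, 0.6, 7.9, 0, -0.2, 0, -1, 25.9, 0.6, 7.9, 0, -0.2, 0, -1, 25.9, 0.6, 7.9, 0, -0.2, 0, -1, 25.9, 0.6, 7.9, 0, -0.2, 0, -1]}}

```text
time: 27.8
ee_pos: [0.5823, 0.3323, 0.2858]
tcp_rot: [-90.0, 0.1, 35.9]
wrist_force: [-0.3, 0.3, -2.4]
opening: 0.0294
```

```bash
python3 hand.py w9
python3 - <<'E'
from h import *
o=sensors.get_obs();print(o)
go(.5824,.3334,.25,35.9)
c=imaging.camera("scene");show("s9",c["pixels"],(340,80,560,280),3)
E
```

```text
pts tool-y hist (array([ 188,  153,  683,  241,  190, 4271, 1722,  373,  379,  335]), array([30.0092, 31.808 , 33.6068, 35.4055, 37.2043, 39.003 , 40.8018,
       42.6006, 44.3993, 46.1981, 47.9968]))
5851 x -13.996421024083784 13.999339480118298 z [-16.6646 -15.5244  14.5204  15.0156] y 40.47977403127683
{'time': 27.85, 'q': array([29.713 , 22.2393, 28.6902, 96.4538, -0.0045, 83.85  ]), 'qd': array([-0.169 , -0.3845,  0.4251, -0.0299,  0.075 ,  0.1151]), 'joint_efforts': array([  0.3086, -70.631 ,  47.1603,  -0.0447,   0.0083,  -0.0019]), 'ee_pos': array([0.5823, 0.3323, 0.2863]), 'tcp_rot': array([-90.0042,   0.0033,  35.863 ]), 'wrist_force': array([-0.1108,  0.4324, -2.5976]), 'torque': array([-0.0391, -0.0385, -0.0255]), 'opening': 0.02903818224438398}
shift [0.07 3.63 0.08] turn [ 0. -0. -0.] dyaw 0.0 rows 0.9
```

View pics/s9.png

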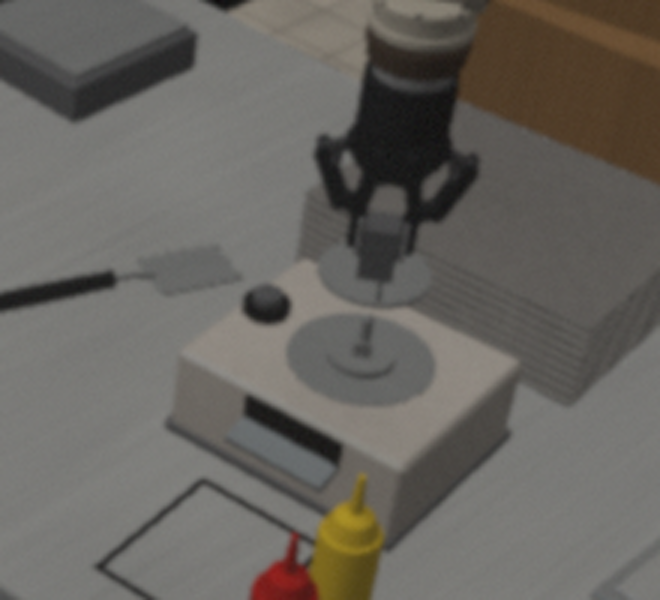

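>>> {"op": "arm_command", "data": {"rows": [0, 1.5, 0.1, 0, 0, 0, -1, 0, 3, 0.1, 0, 0, 0, -1, 0, 3.6, 0.1, 0, 0, 0, -1, 0, 4.2, 0.1, 0, 0, 0, -1, 0, 4.8, 0.1, 0, 0, 0, -1, 0, 5.2, 0.1, 0, 0, 0, -1, 0, 5.4, 0.1, 0, 0, 0, -1, 0, 5.4, 0.1, 0, 0, 0, -1]}}

```text
time: 28.57
ee_pos: [0.5821, 0.3339, 0.2319]
tcp_rot: [-90.0, 0.0, 35.9]
wrist_force: [-0.1, -0.3, -2.9]
opening: 0.0291
```

Bottom now ≈0.1375; keep going slowly to the nose/hole entry.

>>> {"op": "arm_command", "data": {"rows": [0, 0.2, 0, 0, 0, 0, -1, 0, 0.4, 0, 0, 0, 0, -1, 0, 0.6, 0, 0, 0, 0, -1, 0, 0.7, 0, 0, 0, 0, -1, 0, 0.7, 0, 0, 0, 0, -1]}}

```text
time: 28.98
ee_pos: [0.5821, 0.3339, 0.2247]
tcp_rot: [-90.0, 0.0, 35.9]
wrist_force: [-0.0, -0.8, -2.8]
opening: 0.0294
```

>>> {"op": "arm_command", "data": {"rows": [0, 0.15, 0, 0, 0, 0, -1, 0, 0.3, 0, 0, 0, 0, -1, 0, 0.45, 0, 0, 0, 0, -1, 0, 0.6, 0, 0, 0, 0, -1, 0, 0.6, 0, 0, 0, 0, -1]}}

```text
time: 29.4
ee_pos: [0.5822, 0.334, 0.2187]
tcp_rot: [-90.0, -0.0, 35.9]
wrist_force: [1.8, 1.1, -2.6]
opening: 0.0293
```

>>> {"op": "arm_command", "data": {"rows": [0.03, 0.1, 0, 0, 0, 0, -1, 0.03, 0.2, 0, 0, 0, 0, -1, 0.03, 0.3, 0, 0, 0, 0, -1, 0.03, 0.35, 0, 0, 0, 0, -1, 0.03, 0.35, 0, 0, 0, 0, -1]}}

```text
time: 29.82
ee_pos: [0.5824, 0.3341, 0.2153]
tcp_rot: [-90.0, 0.0, 35.9]
wrist_force: [0.3, -0.2, -2.9]
opening: 0.0295
```

>>> {"op": "arm_command", "data": {"rows": [0, 0.1, 0, 0, 0, 0, -1, 0, 0.2, 0, 0, 0, 0, -1, 0, 0.3, 0, 0, 0, 0, -1, 0, 0.4, 0, 0, 0, 0, -1, 0, 0.4, 0, 0, 0, 0, -1]}}

```text
time: 30.23
ee_pos: [0.5824, 0.3341, 0.2112]
tcp_rot: [-90.0, 0.0, 35.9]
wrist_force: [0.2, 0.7, -3.3]
opening: 0.029
```

Past the square without resistance: the squares agree. Go on to the plate (~0.2025).

>>> {"op": "arm_command", "data": {"rows": [0, 0.2, 0, 0, 0, 0, -1, 0, 0.4, 0, 0, 0, 0, -1, 0, 0.6, 0, 0, 0, 0, -1, 0, 0.7, 0, 0, 0, 0, -1, 0, 0.8, 0, 0, 0, 0, -1, 0, 0.8, 0, 0, 0, 0, -1, 0, 0.8, 0, 0, 0, 0, -1]}}

```text
time: 30.82
ee_pos: [0.5824, 0.3341, 0.2035]
tcp_rot: [-90.0, 0.0, 35.9]
wrist_force: [0.2, -0.2, -3.1]
opening: 0.029
```

>>> {"op": "arm_command", "data": {"rows": [0, 0.05, 0, 0, 0, 0, -1, 0, 0.1, 0, 0, 0, 0, -1, 0, 0.15, 0, 0, 0, 0, -1, 0, 0.2, 0, 0, 0, 0, -1, 0, 0.2, 0, 0, 0, 0, -1]}}

```text
time: 31.23
ee_pos: [0.5823, 0.3341, 0.2025]
tcp_rot: [-90.0, -0.0, 35.9]
wrist_force: [-3.0, -2.1, 6.2]
opening: 0.0295
```

>>> {"op": "arm_command", "data": {"rows": [0, -0.05, 0, 0, 0, 0, 0.2, 0, -0.05, 0, 0, 0, 0, 0.2, 0, -0.05, 0, 0, 0, 0, 0.2, 0, -0.05, 0, 0, 0, 0, 0.2, 0, -3, 0, 0, 0, 0, 0.2, 0, -7, 0, 0, 0, 0, 0.2, 0, -11, 0, 0, 0, 0, 0.2, 0, -13, 0, 0, 0, 0, 0.2, 0, -13, 0, 0, 0, 0, 0.2]}}

```text
time: 31.98
ee_pos: [0.5828, 0.3344, 0.3376]
tcp_rot: [-90.0, -0.5, 35.9]
wrist_force: [0.0, 1.3, 0.5]
opening: 0.0516
```

Run:
```python
from h import *
c=imaging.camera("wrist");W=cloud(c);show("w10",c["pixels"])
P=W[(W[...,2]>.15)&(W[...,2]<.19)&(np.hypot(W[...,0]-.582,W[...,1]-.333)<.04)]
print("hub",len(P),np.median(P[:,2]),cv2.minAreaRect((P[:,:2]*1000).astype(np.float32)))
P=W[(W[...,2]>.104)&(W[...,2]<.13)&(np.hypot(W[...,0]-.582,W[...,1]-.333)<.055)]
print("disc",len(P),np.median(P[:,2]),cv2.minEnclosingCircle((P[:,:2]*1000).astype(np.float32)))
c=imaging.camera("scene");W=cloud(c);show("s10",c["pixels"]); 
P=W[(W[...,2]>.145)&(W[...,2]<.19)&(np.hypot(W[...,0]-.582,W[...,1]-.333)<.04)];print(np.percentile(P[:,2],[50,80]))
c=imaging.camera("top");W=cloud(c);show("t10",c["pixels"])
# outlines: dark px at z~0
g=c["pixels"].max(-1);k=(g<45).astype(np.uint8);k[:, :205]=0;k[:200]=0;k[260:]=0;k[:,276:]=0
v,u=np.nonzero(k);P=np.array([ray(c,a,b,0)[:2] for a,b in zip(u,v)])
print("outline",len(P),cv2.minAreaRect((P*1000).astype(np.float32)))
m=(W[...,2]>.075)&(W[...,2]<.1)&(abs(W[...,0]-.56)<.1)&(abs(W[...,1]+.13)<.1)
print("bar",m.sum(),cv2.minAreaRect((W[m][:,:2]*1000).astype(np.float32)))
```

```text
hub 1759 0.16241659017023602 ((581.4654541015625, 332.9286193847656), (30.02674674987793, 30.43231964111328), 36.33394241333008)
disc 7281 0.11254326824264244 ((581.3555297851562, 332.40252685546875), 48.31216812133789)
[0.1596 0.1623]
outline 33 ((609.1935424804688, 131.79551696777344), (131.74771118164062, 150.7960662841797), 6.969115734100342)
bar 270 ((582.5335693359375, -130.04205322265625), (42.404117584228516, 161.60069274902344), 81.58686065673828)
```

View pics/w10.png

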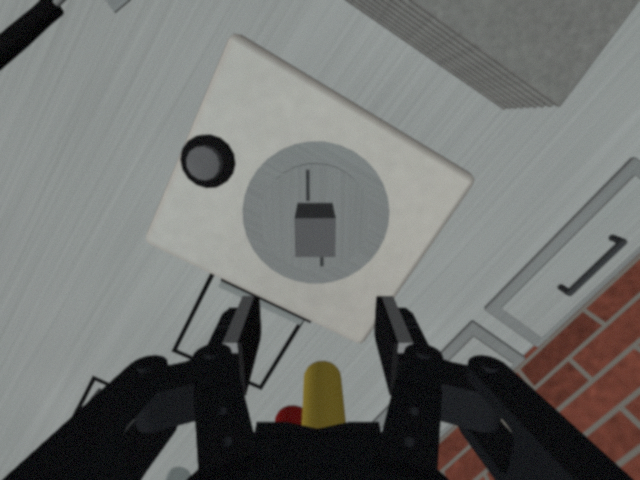

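View pics/t10.png

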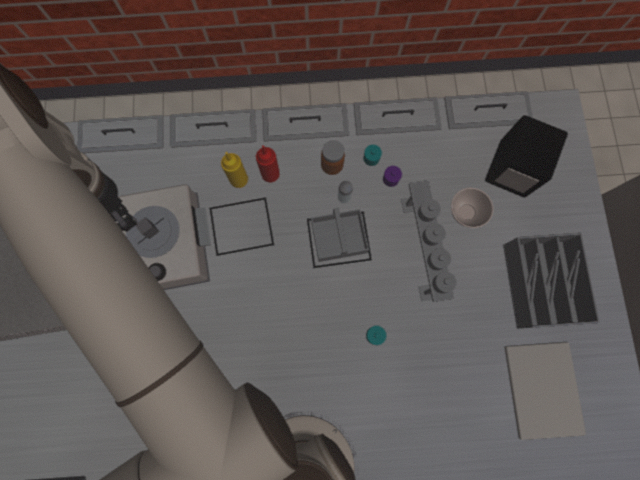

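Run:
```python
from h import *
go(.535,-.1285,.31,96.7)
```

```text
shift [-30.98   2.09 -34.69] turn [ -0.  -60.8  -0. ] dyaw 60.8 rows 11.2
```

>>> {"op": "arm_command", "data": {"rows": [-25.7, 2.1, -38.5, 0, -60.8, 0, 0.2, -25.7, 2.1, -38.5, 0, -60.8, 0, 0.2, -25.7, 2.1, -38.5, 0, -60.8, 0, 0.2, -25.7, 2.1, -38.5, 0, -60.8, 0, 0.2, -25.7, 2.1, -38.5, 0, -60.8, 0, 0.2, -25.7, 2.1, -38.5, 0, -60.8, 0, 0.2, -25.7, 2.1, -38.5, 0, -60.8, 0, 0.2, -25.7, 2.1, -38.5, 0, -60.8, 0, 0.2, -25.7, 2.1, -38.5, 0, -60.8, 0, 0.2, -25.7, 2.1, -38.5, 0, -60.8, 0, 0.2, -25.7, 2.1, -38.5, 0, -60.8, 0, 0.2, -25.7, 2.1, -38.5, 0, -60.8, 0, 0.2]}}

```text
time: 33.13
ee_pos: [0.5991, -0.1329, 0.308]
tcp_rot: [-89.8, 0.0, 96.5]
wrist_force: [0.1, 1.4, -0.1]
opening: 0.0506
```

```bash
python3 w.py w11
python3 - <<'E'
from h import *
c=np.load("wrist.npz");W=cloud(c)
m=((W[...,2]>.084)&(W[...,2]<.1)&(abs(W[...,0]-.56)<.09)&(abs(W[...,1]+.13)<.05)).astype(np.uint8)
n,l,s,ce=cv2.connectedComponentsWithStats(m);k=1+np.argmax(s[1:,4]);P=W[l==k]
print("bar",len(P),cv2.minAreaRect((P[:,:2]*1000).astype(np.float32)),np.median(P[:,2]))
E
```

```text
[ 0.5992 -0.1338  0.3077] [-89.7878   0.0063  96.4408]
bar 2130 ((557.7020263671875, -128.77587890625), (113.37437438964844, 13.832958221435547), 6.359102725982666) 0.09143376911098922
```

View pics/w11.png

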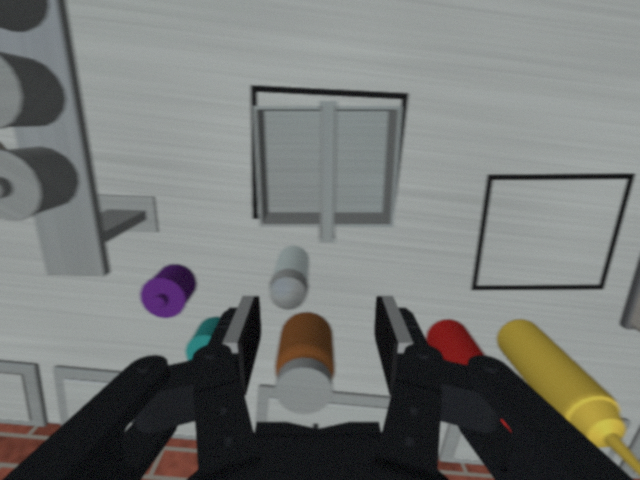

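Run:
```python
from h import *
go(.5585,-.1287,.142,96.6)
```

```text
shift [ 0.96 16.59  3.93] turn [-0.2 -0.2 -0. ] dyaw 0.2 rows 4.1
```

>>> {"op": "arm_command", "data": {"rows": [1, 0, 3.9, 0, -0.2, 0, 0.2, 1, 4, 3.9, 0, -0.2, 0, 0.2, 1, 8, 3.9, 0, -0.2, 0, 0.2, 1, 12, 3.9, 0, -0.2, 0, 0.2, 1, 15, 3.9, 0, -0.2, 0, 0.2, 1, 16.6, 3.9, 0, -0.2, 0, 0.2, 1, 16.6, 3.9, 0, -0.2, 0, 0.2, 1, 16.6, 3.9, 0, -0.2, 0, 0.2]}}

```text
time: 33.85
ee_pos: [0.5591, -0.1226, 0.1431]
tcp_rot: [-89.8, -0.1, 96.9]
wrist_force: [-0.1, -0.1, 1.1]
opening: 0.051
```

>>> {"op": "arm_command", "data": {"rows": [0, 0, 0, 0, 0, 0, -0.3, 0, 0, 0, 0, 0, 0, -0.3, 0, 0, 0, 0, 0, 0, -0.6, 0, 0, 0, 0, 0, 0, -1, 0, 0, 0, 0, 0, 0, -1, 0, 0, 0, 0, 0, 0, -1, 0, 0, 0, 0, 0, 0, -1], "force": 25}}

```text
time: 34.43
ee_pos: [0.5608, -0.1235, 0.1461]
tcp_rot: [-90.2, 0.1, 96.9]
wrist_force: [0.2, -2.2, 6.4]
opening: 0.0111
```

Run:
```python
from h import *
o=sensors.get_obs();print(o)
```

```text
{'time': 34.4333, 'q': array([-12.4101,   7.9787,  -4.0921,  77.7568,  -0.0376, -19.2933]), 'qd': array([ 0.0785,  0.0731, -0.0297, -0.0299,  0.0533,  0.0805]), 'joint_efforts': array([  1.5648, -51.6863,  42.8635,   0.3599,   0.7833,   0.0434]), 'ee_pos': array([ 0.5608, -0.1235,  0.1461]), 'tcp_rot': array([-90.1503,   0.0924,  96.883 ]), 'wrist_force': array([ 0.1917, -2.2295,  6.3869]), 'torque': array([-0.6523, -0.0739,  0.0054]), 'opening': 0.011111569186152172}
```

Run:
```python
from h import *
go(.610,.130,.146,97)
```

```text
shift [24.58 -0.   -7.92] turn [ 0.2 -0.1 -0.1] dyaw 0.1 rows 6.2
```

>>> {"op": "arm_command", "data": {"rows": [0.6, 0, -0.2, 0, 0, 0, -1, 1.9, 0, -0.6, 0, 0, 0, -1, 3.2, 0, -1.0, 0, 0, 0, -1, 4.5, 0, -1.45, 0, 0, 0, -1, 5.8, 0, -1.9, 0, 0, 0, -1, 7.1, 0, -2.3, 0, 0, 0, -1, 8.4, 0, -2.7, 0, 0, 0, -1, 9.7, 0, -3.1, 0, 0, 0, -1, 11, 0, -3.5, 0, 0, 0, -1, 12, 0, -3.9, 0, 0, 0, -1, 12.3, 0, -4, 0, 0, 0, -1, 12.3, 0, -4, 0, 0, 0, -1]}}

```text
time: 35.43
ee_pos: [0.5857, 0.0043, 0.1462]
tcp_rot: [-90.1, 0.1, 96.9]
wrist_force: [0.8, -0.5, 6.6]
opening: 0.0113
```

Run:
```python
from h import *
c=imaging.camera("scene");show("s12",c["pixels"],(240,150,520,360),2.7)
go(.610,.130,.146,97)
```

```text
shift [12.2   0.02 -3.93] turn [ 0.1 -0.1 -0. ] dyaw 0.1 rows 3.1
```

View pics/s12.png

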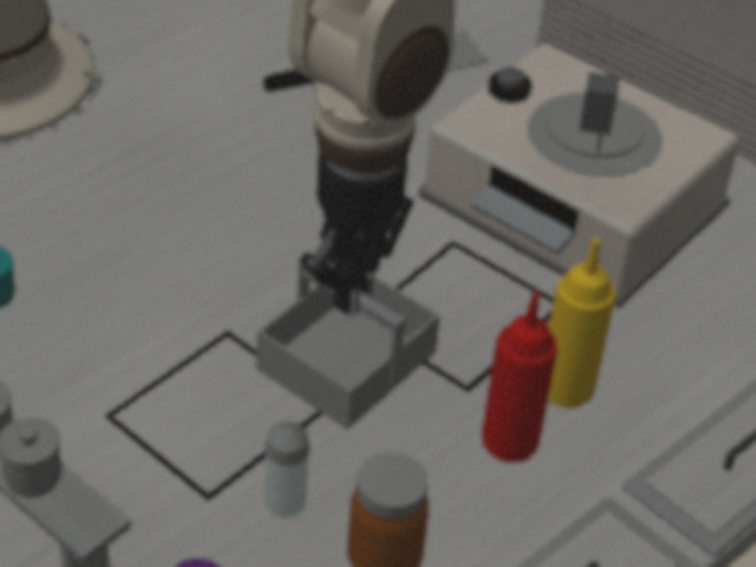

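>>> {"op": "arm_command", "data": {"rows": [0.6, 0, -0.2, 0, 0, 0, -1, 1.9, 0, -0.6, 0, 0, 0, -1, 3.2, 0, -1.0, 0, 0, 0, -1, 4.5, 0, -1.45, 0, 0, 0, -1, 5.8, 0, -1.9, 0, 0, 0, -1, 7.1, 0, -2.3, 0, 0, 0, -1, 8.4, 0, -2.7, 0, 0, 0, -1, 9.7, 0, -3.1, 0, 0, 0, -1, 11, 0, -3.5, 0, 0, 0, -1, 11.8, 0, -3.8, 0, 0, 0, -1, 12.2, 0, -3.9, 0, 0, 0, -1, 12.2, 0, -3.9, 0, 0, 0, -1]}}

```text
time: 36.48
ee_pos: [0.6097, 0.13, 0.1462]
tcp_rot: [-90.1, 0.1, 96.9]
wrist_force: [0.1, -0.9, 7.7]
opening: 0.011
```

```bash
python3 w.py w13;python3 - <<'E'
from h import *
c=imaging.camera("scene");show("s13",c["pixels"],(300,150,540,330),3.2)
W=cloud(c)
m=((W[...,2]>.044)&(W[...,2]<.056)&(abs(W[...,0]-.61)<.12)&(abs(W[...,1]-.13)<.1))
P=W[m];print(cv2.minAreaRect((P[:,:2]*1000).astype(np.float32)))
E
```

```text
[0.6097 0.1299 0.1462] [-90.1406   0.014   96.9152]
((583.04833984375, 144.96934509277344), (162.76283264160156, 179.17587280273438), 7.850290775299072)
```

View pics/s13.png

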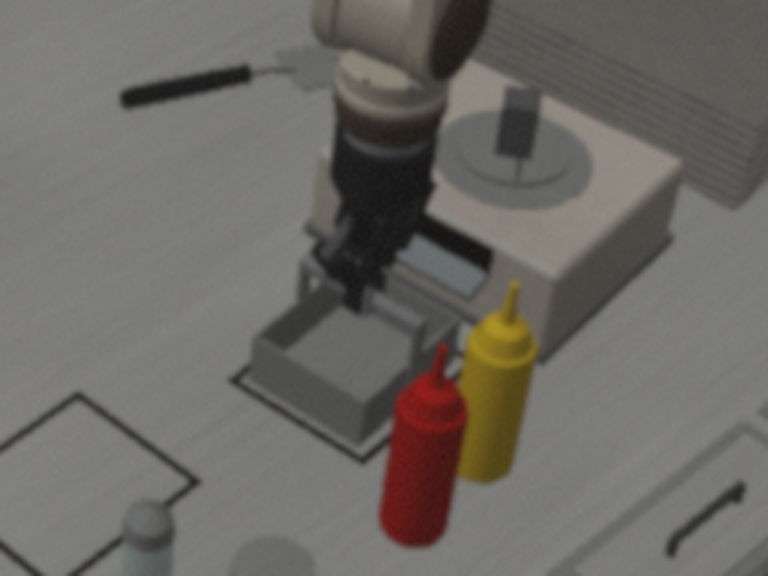

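View pics/w13.png

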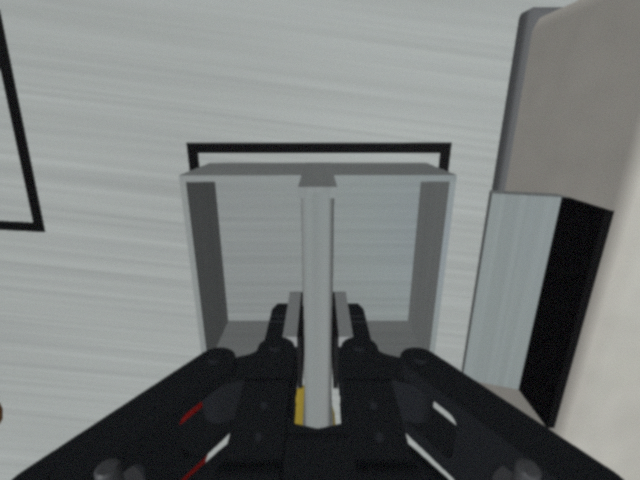

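>>> {"op": "arm_command", "data": {"rows": [0, 0, 0, 0, 0, 0, 0, 0, 0, 0, 0, 0, 0, 0, 0, 0, 0, 0, 0, 0, 0, 0, 0, 0, 0, 0, 0, 0, 0, -3, 0, 0, 0, 0, 0, 0, -7, 0, 0, 0, 0, 0, 0, -11, 0, 0, 0, 0, 0, 0, -15, 0, 0, 0, 0, 0, 0, -19, 0, 0, 0, 0, 0, 0, -19, 0, 0, 0, 0, 0]}}

```text
time: 37.42
ee_pos: [0.6096, 0.1298, 0.3436]
tcp_rot: [-90.6, -0.1, 96.9]
wrist_force: [1.2, 1.3, 2.0]
opening: 0.0427
```

```bash
python3 w.py w14
python3 - <<'E'
from h import *
c=np.load("wrist.npz");W=cloud(c)
m=((W[...,2]>.084)&(W[...,2]<.1)&(abs(W[...,0]-.61)<.09)&(abs(W[...,1]-.13)<.04)).astype(np.uint8)
n,l,s,ce=cv2.connectedComponentsWithStats(m);k=1+np.argmax(s[1:,4]);P=W[l==k]
print("bar",len(P),cv2.minAreaRect((P[:,:2]*1000).astype(np.float32)))
m=((W[...,2]>.044)&(W[...,2]<.055)&(abs(W[...,0]-.61)<.09)&(abs(W[...,1]-.13)<.075))
P=W[m];print("rim",len(P),cv2.minAreaRect((P[:,:2]*1000).astype(np.float32)))
c=imaging.camera("top");show("t14",c["pixels"],(100,140,300,300),4)
E
```

```text
[0.6098 0.1298 0.3397] [-90.4449  -0.045   96.8986]
bar 1532 ((606.0949096679688, 128.34896850585938), (114.2371597290039, 13.28459644317627), 6.787926197052002)
rim 1703 ((604.0933837890625, 136.8472900390625), (112.4911880493164, 147.7542266845703), 6.864763259887695)
```

View pics/w14.png

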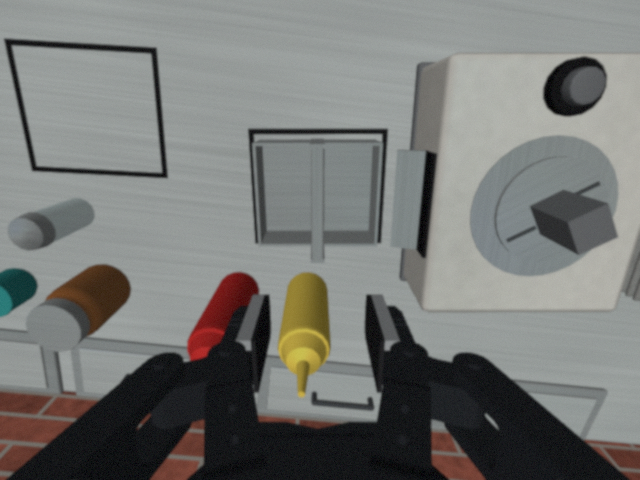

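View pics/t14.png

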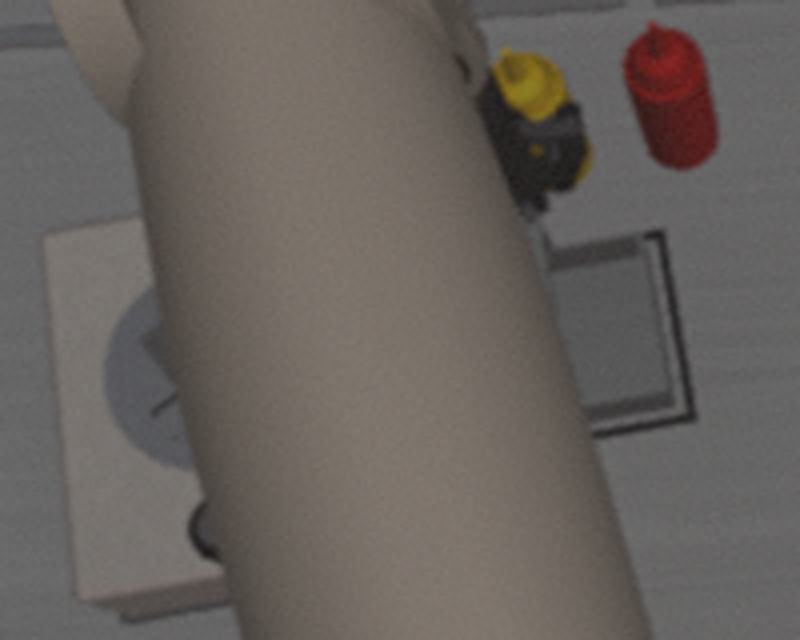

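Run:
```python
from h import *
c=np.load("wrist.npz")
g=c["pixels"].max(-1)
k=(g<50).astype(np.uint8);k[:120]=0;k[250:]=0;k[:,:240]=0;k[:,395:]=0
v,u=np.nonzero(k)
P=np.array([ray(c,a,b,0)[:2] for a,b in zip(u,v)])*1000
s=np.deg2rad(7);ex=np.array([np.cos(s),np.sin(s)]);ey=np.array([-ex[1],ex[0]])
sp=np.array([582.2,333.0])
bar=np.array([606.1,128.3])
print("outline in slicer frame rel spindle x",np.percentile((P-sp)@ex,[0,1,2]),"y",np.percentile((P-sp)@ey,[0,1,99,100]))
print("bar rel spindle",(bar-sp)@ex,(bar-sp)@ey)
show("w14c",c["pixels"],(230,110,410,280),4)
```

```text
outline in slicer frame rel spindle x [-66.0774 -66.0599 -66.0424] y [-282.191  -281.7652 -129.0233 -128.8133]
bar rel spindle -1.2248015708061128 -206.0868745483616
```

View pics/w14c.png

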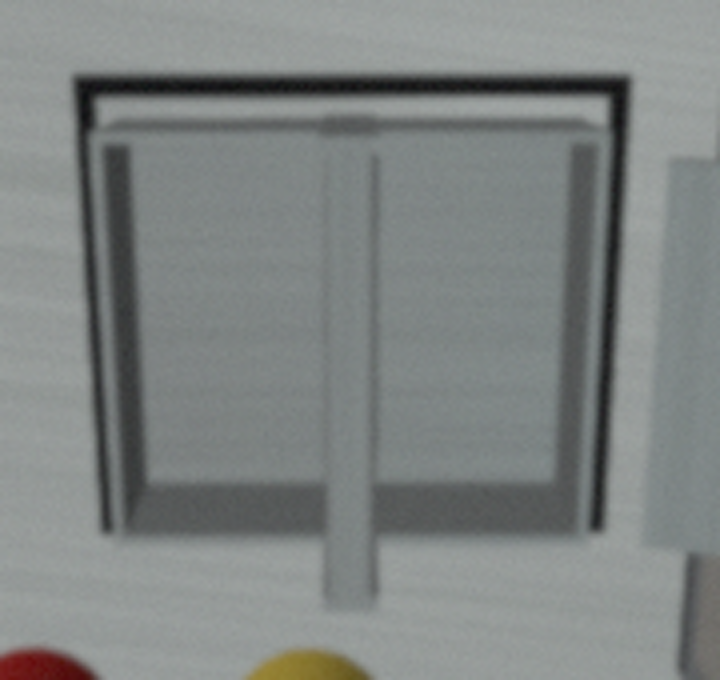

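Run:
```python
from h import *
go(.4805,.3206,.24,97)
```

```text
shift [20.49  9.61 10.55] turn [ 0.2 -0.1  0. ] dyaw 0.1 rows 6.0
```

>>> {"op": "arm_command", "data": {"rows": [20.5, 0, 10.5, 0, 0, 0, -1, 20.5, 0, 10.5, 0, 0, 0, -1, 20.5, 2, 10.5, 0, 0, 0, -1, 20.5, 4, 10.5, 0, 0, 0, -1, 20.5, 6, 10.5, 0, 0, 0, -1, 20.5, 8, 10.5, 0, 0, 0, -1, 20.5, 9.6, 10.5, 0, 0, 0, -1, 20.5, 9.6, 10.5, 0, 0, 0, -1, 20.5, 9.6, 10.5, 0, 0, 0, -1, 20.5, 9.6, 10.5, 0, 0, 0, -1]}}

```text
time: 38.35
ee_pos: [0.4807, 0.32, 0.2393]
tcp_rot: [-90.0, 0.0, 96.9]
wrist_force: [0.5, 0.1, 0.6]
opening: 0.0002
```

```bash
python3 w.py w15;python3 - <<'E'
from h import *
go(.4805,.3206,.2,97)
c=imaging.camera("scene");show("s15",c["pixels"],(340,80,560,280),3)
c=imaging.camera("top");show("t15",c["pixels"],(100,140,300,300),4)
E
```

```text
[0.481 0.32  0.24 ] [-90.0853  -0.0327  96.8357]
shift [0.06 4.   0.05] turn [ 0.1 -0.2  0. ] dyaw 0.2 rows 1.0
```

View pics/w15.png

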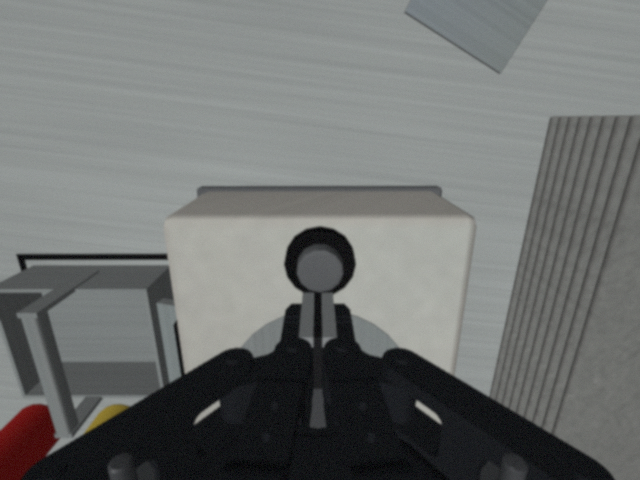

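View pics/s15.png

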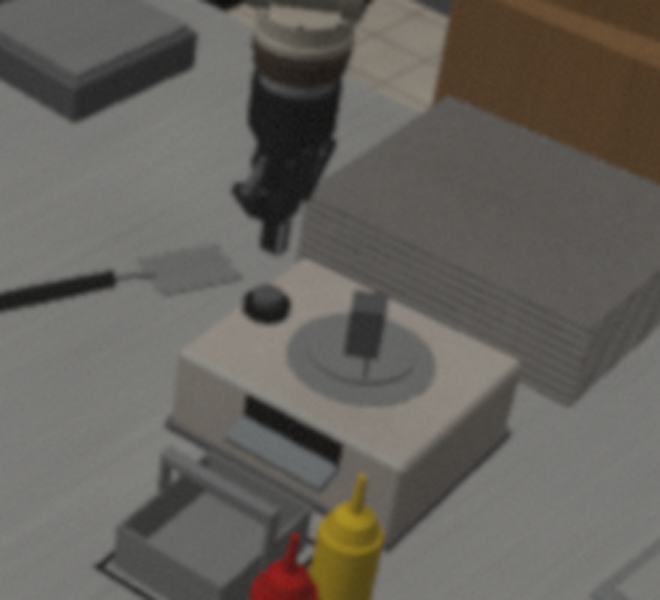

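View pics/t15.png

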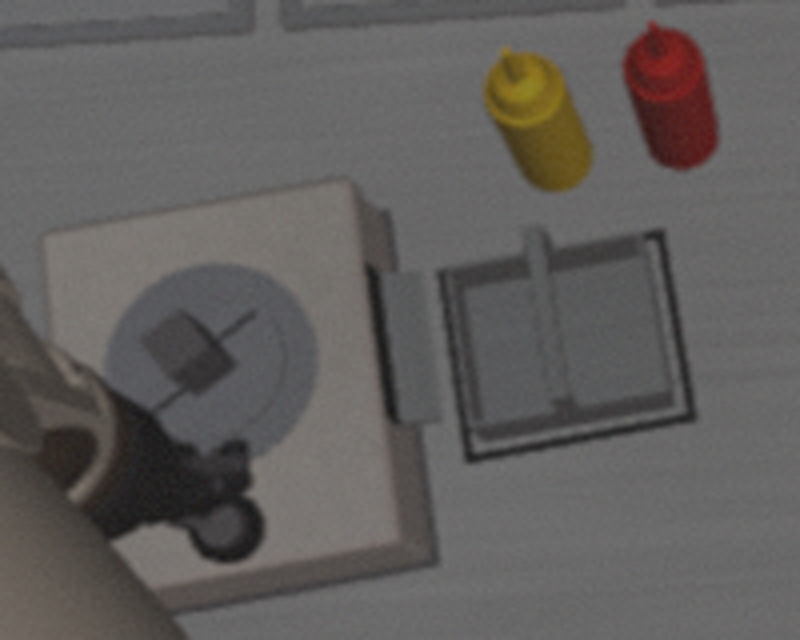

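>>> {"op": "arm_command", "data": {"rows": [0, 2, 0, 0, 0, 0, -1, 0, 4, 0, 0, 0, 0, -1, 0, 4.3, 0, 0, 0, 0, -1, 0, 4.5, 0, 0, 0, 0, -1, 0, 4.6, 0, 0, 0, 0, -1, 0, 4.6, 0, 0, 0, 0, -1]}}

```text
time: 39.0
ee_pos: [0.4807, 0.3205, 0.1939]
tcp_rot: [-90.1, -0.0, 96.9]
wrist_force: [-0.5, -1.4, 1.9]
opening: 0.0002
```

>>> {"op": "arm_command", "data": {"rows": [0, 0.2, 0, 0, 0, 0, -1, 0, 0.4, 0, 0, 0, 0, -1, 0, 0.5, 0, 0, 0, 0, -1, 0, 0.5, 0, 0, 0, 0, -1]}}

```text
time: 39.33
ee_pos: [0.4807, 0.3207, 0.1887]
tcp_rot: [-90.1, -0.0, 96.9]
wrist_force: [2.1, -1.9, 5.9]
opening: -0.0002
```

>>> {"op": "arm_command", "data": {"rows": [0, 0.1, 0, 0, 0, 0, -1, 0, 0.2, 0, 0, 0, 0, -1, 0, 0.3, 0, 0, 0, 0, -1, 0, 0.3, 0, 0, 0, 0, -1]}}

```text
time: 39.67
ee_pos: [0.4807, 0.3207, 0.1883]
tcp_rot: [-90.2, -0.1, 96.9]
wrist_force: [-4.6, -5.7, 23.3]
opening: -0.0
```

>>> {"op": "arm_command", "data": {"rows": [0, -0.3, 0, 0, 0, 0, -1, 0, -1, 0, 0, 0, 0, -1, 0, -3, 0, 0, 0, 0, -1, 0, -7, 0, 0, 0, 0, -1, 0, -11, 0, 0, 0, 0, -1, 0, -15, 0, 0, 0, 0, -1, 0, -15, 0, 0, 0, 0, -1]}}

```text
time: 40.25
ee_pos: [0.4806, 0.3211, 0.343]
tcp_rot: [-90.5, -0.3, 96.9]
wrist_force: [2.4, 0.6, 1.7]
opening: -0.0
```

Run:
```python
from h import *
go(.40,.0,.34,97)
```

```text
shift [-30.91   0.04  11.87] turn [ 0.5 -0.1  0.3] dyaw 0.1 rows 7.9
```

>>> {"op": "arm_command", "data": {"rows": [-30.9, -2, 11.9, 0, 0, 0, -1, -30.9, -2, 11.9, 0, 0, 0, -1, -30.9, -2, 11.9, 0, 0, 0, -1, -30.9, -2, 11.9, 0, 0, 0, -1, -30.9, -2, 11.9, 0, 0, 0, -1, -30.9, -2, 11.9, 0, 0, 0, -1, -30.9, -2, 11.9, 0, 0, 0, -1, -30.9, -2, 11.9, 0, 0, 0, -1, -30.9, -2, 11.9, 0, 0, 0, -1, -30.9, -2, 11.9, 0, 0, 0, -1, -30.9, -2, 11.9, 0, 0, 0, -1, -30.9, -2, 11.9, 0, 0, 0, -1]}}

```text
time: 41.25
ee_pos: [0.3994, 0.0004, 0.3543]
tcp_rot: [-90.0, -0.0, 97.0]
wrist_force: [0.3, 0.6, -0.3]
opening: -0.0001
```

Run:
```python
from h import *
for n in("top","scene"):
    c=imaging.camera(n);W=cloud(c);show("f_"+n,c["pixels"])
    P=W[(W[...,2]>.15)&(np.hypot(W[...,0]-.582,W[...,1]-.333)<.04)];print(n,"hub",P.mean(0),np.median(P[:,2]))
    P=W[(W[...,2]>.112)&(W[...,2]<.135)&(np.hypot(W[...,0]-.481,W[...,1]-.32)<.016)];print("btn",np.median(P[:,2]))
    m=(W[...,2]>.082)&(W[...,2]<.1)&(abs(W[...,0]-.608)<.07)&(abs(W[...,1]-.13)<.03);print("bar",cv2.minAreaRect((W[m][:,:2]*1000).astype(np.float32)))
    for x in (.403,.463,.523,.583):
        P=W[(W[...,2]>.135)&(W[...,2]<.17)&(abs(W[...,1]+.35)<.04)&(abs(W[...,0]-x)<.027)];print(len(P),P.mean(0) if len(P) else 0)
```

```text
top hub [0.5815 0.333  0.1605] 0.161012247667355
btn 0.12041161218257646
bar ((661.399658203125, 132.39016723632812), (8.649431228637695, 4.505553722381592), 23.930139541625977)
346 [ 0.4059 -0.3535  0.1459]
338 [ 0.461  -0.3484  0.146 ]
325 [ 0.5218 -0.3438  0.1461]
318 [ 0.5814 -0.3399  0.146 ]
scene hub [0.5859 0.3283 0.1592] 0.15972665276507536
btn 0.12005565112189953
bar ((609.0474243164062, 127.50779724121094), (117.71308898925781, 23.171524047851562), 6.602269172668457)
291 [ 0.4105 -0.3586  0.1449]
315 [ 0.4656 -0.3535  0.1448]
336 [ 0.5265 -0.3491  0.1453]
364 [ 0.5862 -0.3452  0.145 ]
```

View pics/f_top.png

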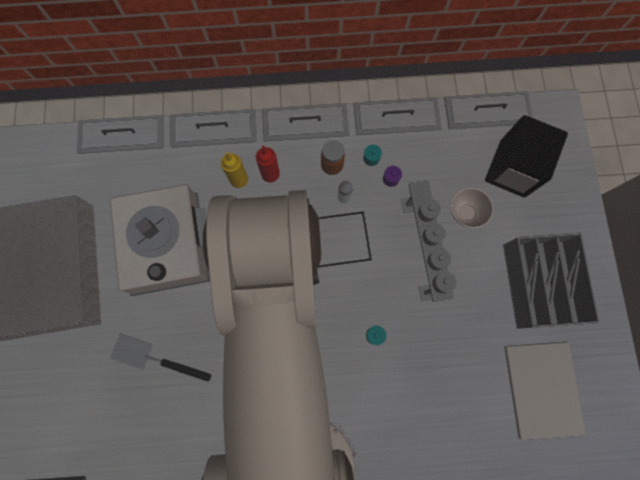

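View pics/f_scene.png

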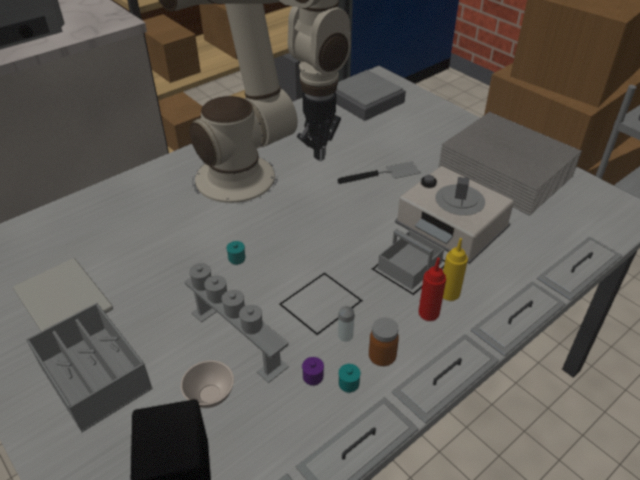

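```bash
python3 -c "
from workcell import bot
print(bot.job_done())"
```

```text
the job is handed in; nothing more can be done
None
```

The slicer is ready, and I handed the job in at about 41 s of the 210 s allowed.

- **Pots:** all four steel pots were present and stand upright on the ledge. The wrist camera put them within about 1.5 mm of its centre line; the top and scene cameras differ from that by about 3 mm either way, still well inside the 50 mm width. I did not touch the turquoise and purple look-alikes or the shaker.
- **Disc:** its square already agreed with the spindle's to about half a degree. It went fully home without being turned and without force, and I felt the plate only at the end. The hub top measured about 162 mm against 162 mm expected.
- **Pan:** I slid it by its bar along the counter, with a slight downward load the whole way. It sits in the outline within about 1–2 mm of centre and square to the slicer. It was settled and released before I pressed the button.
- **Start button:** I pressed it to its hard stop at 23 N, then let it up. It measured the same height afterwards as before.

In the last pictures everything was in place, and I never saw the pan or disc knocked aside. Two last-look readings were poor. The arm hid the pan from the top camera, so that camera's bar reading was no use, and the pan check rests on the wrist and scene cameras. The cameras also disagree with each other by 2–5 mm.

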